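# Load filter cubes into a microscope carriage and lock it

## Task

Load every loose filter cube into the microscope's filter carriage, one to a bay and fin up: slide each in from the mouth until it is fully home and its spring catch has clicked shut behind it. There is glass in the cubes, so hold them gently, never with more than about 25 N of grip. When all of them are in, press the carriage's wing knob down and turn it clockwise so that it stays down locked, and do not disturb the other things on the bench.

Things in the scene. Friction and masses are not known exactly. Their poses are not given: they have to be found in the camera images.
- carriage: fixed aluminium carriage: plate 142 (x) x 328 (y) x 8 mm, origin at bench height. Five lanes along x, 52 mm apart, 39 mm wide, open at the mouth (-x) end between flared guides 16 mm high, 48 mm apart at the outer ends; the +x end is closed. Over the seats roof lips at both sides (32 to 36 mm above the plate) leave a 25 mm slot for the fin: keep fingertips above them
- bay0 (a point): bay 0: where the origin of a fully home cube lies, on the plate's top; axes as the carriage (x = sliding-in direction). Home leaves about 1 mm of play to the end stop and 1 to 2 mm to the catch. A cube whose origin is set down on the plate 76 mm before this point (towards -x) stands in the flared mouth, clear of the catch, and can be slid straight in
- catch0 (a joint): spring catch of bay 0 (rad): brass arm 32 mm long at the +y side of the lane, hinged 52 mm before the home centre, its free end reaching 6 to 7 mm into the lane just behind a home cube. 0 = shut (also in an empty bay); a passing cube swings it aside to 0.2 to 0.3 against 3 to 7 N of push; it springs back to 0 when the cube's rear edge has passed
- bay1 (a point): bay 1: where the origin of a fully home cube lies, on the plate's top; axes as the carriage (x = sliding-in direction). Home leaves about 1 mm of play to the end stop and 1 to 2 mm to the catch. A cube whose origin is set down on the plate 76 mm before this point (towards -x) stands in the flared mouth, clear of the catch, and can be slid straight in
- catch1 (a joint): spring catch of bay 1 (rad): brass arm 32 mm long at the +y side of the lane, hinged 52 mm before the home centre, its free end reaching 6 to 7 mm into the lane just behind a home cube. 0 = shut (also in an empty bay); a passing cube swings it aside to 0.2 to 0.3 against 3 to 7 N of push; it springs back to 0 when the cube's rear edge has passed
- bay2 (a point): bay 2: where the origin of a fully home cube lies, on the plate's top; axes as the carriage (x = sliding-in direction). Home leaves about 1 mm of play to the end stop and 1 to 2 mm to the catch. A cube whose origin is set down on the plate 76 mm before this point (towards -x) stands in the flared mouth, clear of the catch, and can be slid straight in
- catch2 (a joint): spring catch of bay 2 (rad): brass arm 32 mm long at the +y side of the lane, hinged 52 mm before the home centre, its free end reaching 6 to 7 mm into the lane just behind a home cube. 0 = shut (also in an empty bay); a passing cube swings it aside to 0.2 to 0.3 against 3 to 7 N of push; it springs back to 0 when the cube's rear edge has passed
- bay3 (a point): bay 3: where the origin of a fully home cube lies, on the plate's top; axes as the carriage (x = sliding-in direction). Home leaves about 1 mm of play to the end stop and 1 to 2 mm to the catch. A cube whose origin is set down on the plate 76 mm before this point (towards -x) stands in the flared mouth, clear of the catch, and can be slid straight in
- catch3 (a joint): spring catch of bay 3 (rad): brass arm 32 mm long at the +y side of the lane, hinged 52 mm before the home centre, its free end reaching 6 to 7 mm into the lane just behind a home cube. 0 = shut (also in an empty bay); a passing cube swings it aside to 0.2 to 0.3 against 3 to 7 N of push; it springs back to 0 when the cube's rear edge has passed
- bay4 (a point): bay 4: where the origin of a fully home cube lies, on the plate's top; axes as the carriage (x = sliding-in direction). Home leaves about 1 mm of play to the end stop and 1 to 2 mm to the catch. A cube whose origin is set down on the plate 76 mm before this point (towards -x) stands in the flared mouth, clear of the catch, and can be slid straight in
- catch4 (a joint): spring catch of bay 4 (rad): brass arm 32 mm long at the +y side of the lane, hinged 52 mm before the home centre, its free end reaching 6 to 7 mm into the lane just behind a home cube. 0 = shut (also in an empty bay); a passing cube swings it aside to 0.2 to 0.3 against 3 to 7 N of push; it springs back to 0 when the cube's rear edge has passed
- cube0: loose filter cube: black block 40 (x) x 36 (y) x 30 mm high, a round glass window in each x end; on top, in the middle, a bare metal grip fin 10 (x) x 20 (y) x 34 mm tall (overall height 64 mm). About 0.14 kg. Origin: centre of the underside, z up; x is its sliding direction, either x end may go in first. Starts upright on the bench; may be absent (None)
- cube1: loose filter cube: black block 40 (x) x 36 (y) x 30 mm high, a round glass window in each x end; on top, in the middle, a bare metal grip fin 10 (x) x 20 (y) x 34 mm tall (overall height 64 mm). About 0.14 kg. Origin: centre of the underside, z up; x is its sliding direction, either x end may go in first. Starts upright on the bench; may be absent (None)
- cube2: loose filter cube: black block 40 (x) x 36 (y) x 30 mm high, a round glass window in each x end; on top, in the middle, a bare metal grip fin 10 (x) x 20 (y) x 34 mm tall (overall height 64 mm). About 0.14 kg. Origin: centre of the underside, z up; x is its sliding direction, either x end may go in first. Starts upright on the bench; may be absent (None)
- cube3: loose filter cube: black block 40 (x) x 36 (y) x 30 mm high, a round glass window in each x end; on top, in the middle, a bare metal grip fin 10 (x) x 20 (y) x 34 mm tall (overall height 64 mm). About 0.14 kg. Origin: centre of the underside, z up; x is its sliding direction, either x end may go in first. Starts upright on the bench; may be absent (None)
- cube4: loose filter cube: black block 40 (x) x 36 (y) x 30 mm high, a round glass window in each x end; on top, in the middle, a bare metal grip fin 10 (x) x 20 (y) x 34 mm tall (overall height 64 mm). About 0.14 kg. Origin: centre of the underside, z up; x is its sliding direction, either x end may go in first. Starts upright on the bench; may be absent (None)
- lock_press (a joint): downward travel of the wing knob (m), 0 = up, 0.0085 = fully pressed. A spring of about 4 N (up) to 7 N (down) raises it
- lock_knob (a joint): turn of the wing knob (rad), grows clockwise seen from above, 0 to 1.45. A bayonet: fully pressed at a turn below 0.25 the cross-pin passes its ledge; turned past 0.9 while pressed it stays down (about 8 mm) when released. If turned while up, it cannot be pressed: turn it back to 0 first
- knob_grip (a point): on the wing knob's axis at the height to grip; moves and turns with the knob. The wing is 40 (along this point's x) x 11 (y) mm and 28 mm tall, from 20 mm below this point to 8 mm above; under it is a round flange 44 mm in diameter on which the fingertips may press
- oil_bottle: bystander: small amber immersion-oil bottle, 32 mm across, 75 mm tall, origin under its centre
- slide_box: bystander: flat plastic slide box 90 x 170 x 34 mm, origin under its centre
- lens_tissue: bystander: lens-tissue box 100 x 70 x 30 mm, origin under its centre
Not all that is in view belongs to the job. Leave any red or yellow look-alike of the cube3 alone.

How it is judged:
By the outcome, as a careful person would: the job done as asked, in the order asked, and still so for the second after the job is handed in, with the robot touching nothing.
Of cube0, cube1, cube2, cube3, cube4 only 3 to 5 are there at a start; the rules pass over those that are not, and their reading is None.
At some moment in a run one of cube0, cube1, cube2, cube3, cube4 may be knocked a few centimetres aside while the robot is not near it.
Once in a run the grip may slacken for a moment while it holds something.
It also fails if it takes over 210 s, if anything falls off the work surface, if the arm or the gripper's body presses on something with over 40 N, if the wrist force passes 120 N, or if a joint passes its speed limit or range.

## Robot

A 6-joint arm with a two-finger parallel gripper is mounted at the origin on the work surface. World frame = base frame: x ahead of the robot, y to its left, z up, the work surface at z = 0. Lengths are in m, angles in rad, forces in N, time in s.
With the tool pointing down it reaches from about 0.35 to 0.925 m from the base axis. Payload 6.4 kg.
Tool frame: the origin (TCP) lies at the very end of the fingers, on their centre line; the grasp point (between the pads) lies 19 mm behind it (bot.grip_point_offset is the x of the grasp point in the tool frame, in m); x points along the fingers, y is the direction in which the jaws open and shut, and the axes are right-handed (so a half turn about x gives the same grasp; the last joint's range is limited). The gripper opens to 94 mm and grips with 3 to 60 N. Pads are 16 mm wide; open, the fingers measure 119 mm over their backs; the gripper's body (75 mm by 177 mm) begins 78 mm behind the grasp point.
Start: joints at [-1.403, 0.245, 1.558, -0, 1.339, -0.174], TCP at [0.218, -0.612, 0.205] pointing down, gripper open.
Joint ranges: [-3.13, 3.13], [-1.02, 2.26], [0.13, 2.54], [-0.95, 4.09], [0.21, 2.88], [-2.74, 2.74]. Speed limits (rad/s): [2.57, 2.57, 3.14, 3.14, 3.14, 3.14].

## Interface

Orientations are given as a unit quaternion [w, x, y, z].
In Python, from bench import bot gives the robot as it stands.
- The arm moves only by the tool servo_tool, never from a script. Its argument "series" is a list that holds one entry, the list of rows, each a list of 7 numbers: the shift along the world's x, y, z in units of 250 mm (1.0 is 250 mm), then the turn, a rotation vector about the world's x, y, z in units of 90 degrees (1.0 is 90 degrees), then the opening in per cent of the stroke, from 0 (shut) to 100 (fully open). A call has 1 to 12 rows; each row is the pose to reach, as a shift and turn from the pose measured when the call began; what a row does not reach only later rows make up. A row lasts 1/12 s, in which the tool goes at most 41.7 mm and 7.16 degrees, less where a joint would pass 70% of its speed; a pose out of reach is approached as far as the arm can. A call with a number of a shift or a turn outside -1 to 1 is refused whole. A call with a gripper value outside its range is refused whole. The fingers move at their own pace and stop on an object; "newtons" is the grip in N (left out, the last holds). Time passes only in rows, so rows that repeat a pose let the fingers close. It gives the time, the measured TCP pose, the force and the opening at its end, in the units of the state.
- bot.read_state(): the state, without advancing time (a new reading comes with each control period).
- bot.capture(name): name is "scene" or "top"; returns a dict with "pixels" (420x560x3 uint8, blue, green, red), "mtx" (3x3 intrinsics, pixels), "dist" ([k1, k2, p1, p2, k3] as OpenCV has them; the pictures are not rectified), "T" (4x4, takes a point from camera to world coordinates). Camera axes: x right, y down, z forward; pixel columns grow to the right and rows downward; lengths in m; the calibration is good to about 2 mm. A picture is of the moment at which its call begins. There is no depth.
- bot.finish_job(): hands the job in, once; it reports no verdict.
The state is a dict: "clock": time; "joints": joint angles; "qd": joint speeds; "effort": joint torques, N m; "ee_pos": TCP position; "eef_rot": TCP orientation; "wrist_force": force on the tool from outside, world axes, zero at the start; "moment": the same for the moment, N m; "grip_width": finger opening in m.
Only numpy, scipy, OpenCV 4.12 (cv2) and the standard library are available. Lean on these libraries where they do the work, as an engineer would, in place of code of your own. Each camera call takes 0.05 s, during which the arm holds its last target. There are 200 camera calls.

## Working session

There is one attempt and no reset: what is moved stays moved. The work goes in short steps, Python scripts to look and compute and a tool call to move; the robot and the scene stay as the last step left them, time stands still between calls to the robot, and variables do not carry over. Pictures are saved under pics/ and viewed, about 12 in all and at most 16, crops included, and the job is handed in when it is done.

Besides the shell and the picture viewer there is one more tool, called as a command line: name --argument value ..., lists and objects as JSON in quotes. servo_tool: Moves the arm, as the interface text tells. Shifts and turns lie within -1 to 1; 1 stands for 250 mm of shift or 90 degrees of turn. Its arguments: {"type":"object","properties":{"series":{"type":"array","items":{"type":"array","items":{"type":"array","items":{"type":"number"}}}},"newtons":{"type":"number"}},"required":["series"]}

```bash
mkdir -p pics; ls
cat > h.py <<'E'
from bench import bot
import numpy as np, cv2
def cap(n,f=None):
    c=bot.capture(n)
    if f: cv2.imwrite('pics/'+f,c['pixels'])
    return c
def w2p(c,P):
    T=np.linalg.inv(c['T']); P=np.atleast_2d(P).astype(float)
    r=cv2.Rodrigues(T[:3,:3])[0]
    return cv2.projectPoints(P,r,T[:3,3].copy(),np.array(c['mtx']),np.array(c['dist']))[0].reshape(-1,2)
def p2w(c,uv,z):
    uv=np.atleast_2d(uv).astype(float)
    n=cv2.undistortPoints(uv.reshape(-1,1,2),np.array(c['mtx']),np.array(c['dist'])).reshape(-1,2)
    d=np.c_[n,np.ones(len(n))]@c['T'][:3,:3].T; o=c['T'][:3,3]
    return o+d*((z-o[2])/d[:,2])[:,None]
E
python3 - <<'E'
from h import *
a=cap('scene','s0.png');b=cap('top','t0.png')
for c in(a,b): print(np.round(c['T'],3),np.round(c['mtx'],1),np.round(c['dist'],3))
print(bot.read_state())
E
```

```text
pics
[[ 7.190e-01  4.080e-01 -5.620e-01  1.207e+00]
 [ 6.950e-01 -4.210e-01  5.830e-01 -5.670e-01]
 [ 1.000e-03 -8.100e-01 -5.860e-01  7.500e-01]
 [ 0.000e+00  0.000e+00  0.000e+00  1.000e+00]] [[540.8   0.  270.8]
 [  0.  540.8 198.4]
 [  0.    0.    1. ]] [-0.025  0.     0.     0.     0.   ]
[[ 0.007 -0.998  0.069  0.468]
 [-1.    -0.007  0.005  0.088]
 [-0.005 -0.069 -0.998  1.148]
 [ 0.     0.     0.     1.   ]] [[394.    0.  280. ]
 [  0.  394.  203.2]
 [  0.    0.    1. ]] [-0.07  0.    0.    0.    0.  ]
{'clock': 0.1, 'joints': array([-1.40308256e+00,  2.45733892e-01,  1.55889698e+00, -4.34515387e-05,
        1.33868144e+00, -1.74087937e-01]), 'qd': array([-8.54617529e-04, -2.66215823e-03, -6.13746175e-04,  9.00345378e-05,
        1.35565605e-05, -6.07617603e-04]), 'effort': array([ 2.28707409e-03, -4.16911840e+01, -3.15526092e+01,  6.87074172e-02,
        3.09284544e-02, -6.03973149e-05]), 'ee_pos': array([ 0.21777989, -0.61185466,  0.20445955]), 'eef_rot': array([-0.11965317, -0.69679175, -0.12086924,  0.69681777]), 'wrist_force': array([-0.82128202,  0.19298448,  0.23036603]), 'moment': array([-0.00655286, -0.03361067,  0.0207837 ]), 'grip_width': 0.09411616977500847}
```

View pics/s0.png

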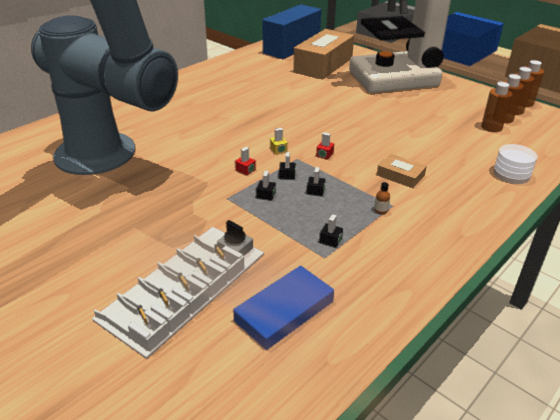

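View pics/t0.png

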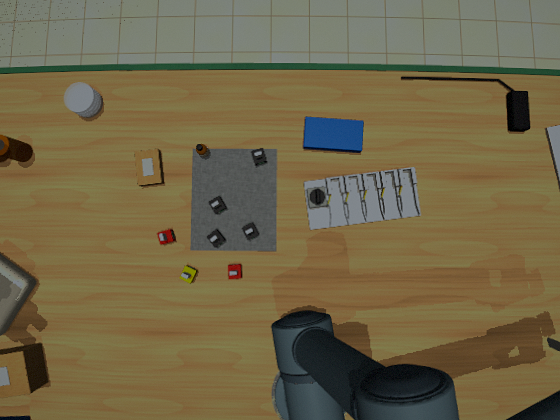

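Run:
```python
import cv2,numpy as np
t=cv2.imread('pics/t0.png');s=cv2.imread('pics/s0.png')
cv2.imwrite('pics/c1.png',cv2.resize(t[160:235,295:425],None,fx=6,fy=6,interpolation=cv2.INTER_CUBIC))
cv2.imwrite('pics/c2.png',cv2.convertScaleAbs(cv2.resize(t[142:256,188:282],None,fx=5.2,fy=5.2,interpolation=cv2.INTER_CUBIC),alpha=1.6))
cv2.imwrite('pics/c3.png',cv2.resize(s[215:350,90:270],None,fx=4.4,fy=4.4,interpolation=cv2.INTER_CUBIC))
```

```text
(no output)
```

View pics/c1.png

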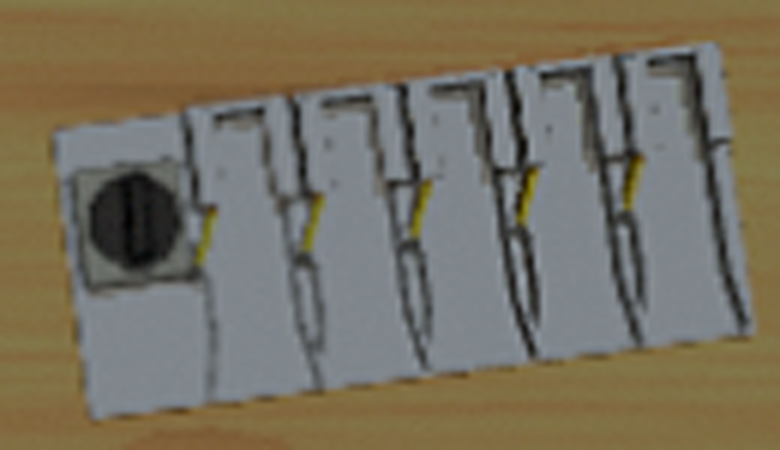

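View pics/c2.png

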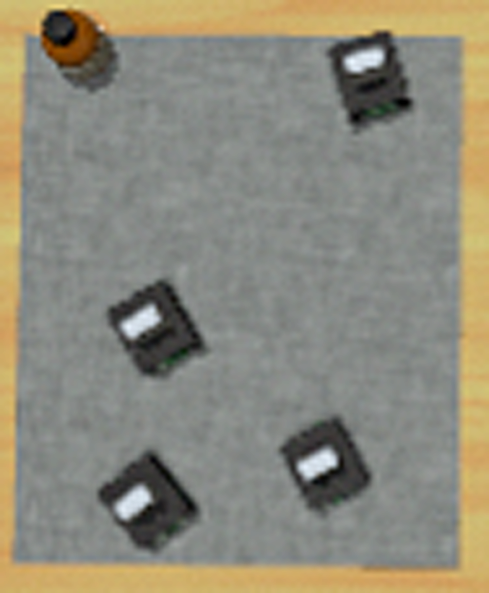

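View pics/c3.png

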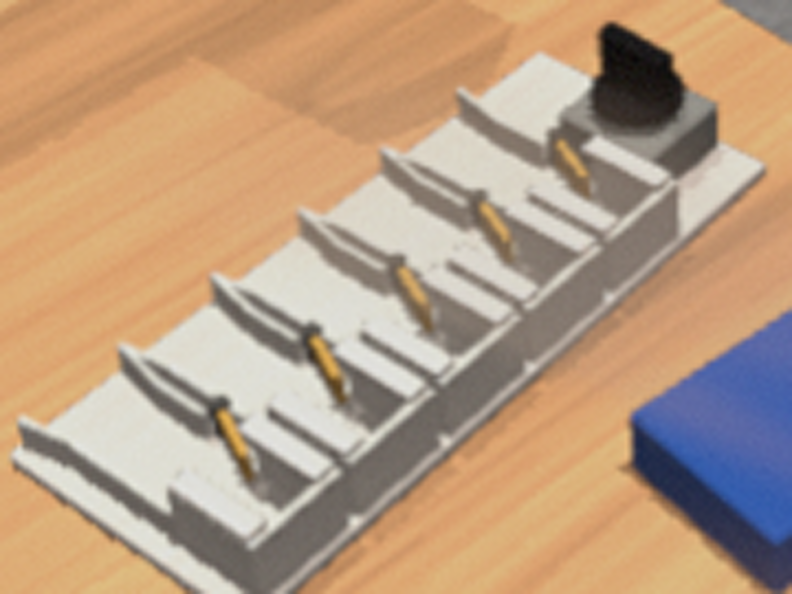

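Top view: 4 black cubes at about (260,157), (217,205), (216,239), (250,231). The red ones at (166,237) and (235,271) and the yellow one at (189,273) are look-alikes, so I leave them. The carriage has its mouth towards the robot, its knob at (317,196), and all bays empty. Next I fit poses.

```bash
cat > fit.py <<'E'
from h import *
from scipy.optimize import minimize, least_squares
def box(p,sx,sy,z0,z1):
    x,y,a=p; c,s=np.cos(a),np.sin(a)
    return np.array([[x+c*i*sx/2-s*j*sy/2,y+s*i*sx/2+c*j*sy/2,z] for i in(-1,1) for j in(-1,1) for z in(z0,z1)])
S=6
def rend(c,p,o,n,zb=0):
    m=np.zeros((n*S,n*S),np.uint8)
    for b in((.04,.036,zb,.03+zb),(.01,.02,.03+zb,.064+zb)):
        q=(w2p(c,box(p,*b))-o+.5)*S-.5
        cv2.fillConvexPoly(m,np.round(cv2.convexHull(q.astype(np.float32))*16).astype(np.int32),1,shift=4)
    return cv2.resize(m.astype(np.float32),(n,n),interpolation=cv2.INTER_AREA)
def obs(c,o,n):
    im=c['pixels'][o[1]:o[1]+n,o[0]:o[0]+n].astype(np.float32); return im
def fitcube(cs,p0,zb=0,shift=True):
    """two-tone fit: bg / block dark / fin bright, per view"""
    data=[]
    for c in cs:
        u=w2p(c,[p0[0],p0[1],.03])[0]; n=44; o=np.round(u-n/2).astype(int)
        im=obs(c,o,n); g=im.mean(2); data.append((c,o,n,im))
    def masks(c,p,o,n):
        out=[]
        for b in((.04,.036,zb,.03+zb),(.01,.02,.03+zb,.064+zb)):
            m=np.zeros((n*S,n*S),np.uint8); q=(w2p(c,box(p,*b))-o+.5)*S-.5
            cv2.fillConvexPoly(m,np.round(cv2.convexHull(q.astype(np.float32))*16).astype(np.int32),1,shift=4)
            out.append(cv2.resize(m.astype(np.float32),(n,n),interpolation=cv2.INTER_AREA))
        return out
    def cost(p,dat=data):
        e=0
        for c,o,n,im in dat:
            B,F=masks(c,p,o,n); B=B*(1-F)
            A=np.stack([1-B-F,B,F],-1).reshape(-1,3); near=cv2.dilate(((B+F)>0).astype(np.uint8),np.ones((7,7))).reshape(-1)>0
            I=im.reshape(-1,3)
            w=np.linalg.lstsq(A[near],I[near],rcond=None)[0]
            e+=np.minimum(np.abs(A[near]@w-I[near]),60).sum()/ near.sum()
        return e
    best=None
    for a in p0[2]+np.radians([-30,0,30]) if len(p0)==3 else np.radians(np.arange(0,180,30)):
        s=[[p0[0],p0[1],a]]+[[p0[0]+d,p0[1]+e,a+f] for d,e,f in((.008,0,0),(0,.008,0),(0,0,.25))]
        r=minimize(cost,s[0],method='Nelder-Mead',options=dict(initial_simplex=s,xatol=2e-4,fatol=1e-3,maxfev=150))
        if best is None or r.fun<best.fun: best=r
    return best
E
cat > run1.py <<'E'
from fit import *
a=cap('scene');b=cap('top')
C=lambda L,k,ox,oy:[((u+.5)/k-.5+ox,(v+.5)/k-.5+oy) for u,v in L]
top=C([(54,130),(95,418),(752,335),(717,42)],6,295,160)
sc=C([(15,455),(765,165),(540,55)],4.4,90,215)
K=np.array([[71,164],[-71,164],[-71,-164],[71,-164]])/1e3
def tr(p,X,z):
    c,s=np.cos(p[2]),np.sin(p[2]); X=np.atleast_2d(X); return np.c_[p[0]+c*X[:,0]-s*X[:,1],p[1]+s*X[:,0]+c*X[:,1],np.full(len(X),z)]
f=lambda p,v=(1,1):np.r_[((w2p(b,tr(p,K,.008))-top)*v[0]).ravel(),((w2p(a,tr(p,K[[2,0,1]],.008))-sc)*v[1]).ravel()]
for v in((1,1),(1,0),(0,1)):
    r=least_squares(f,[.5,-.15,.14],args=(v,)); print('carriage',v,r.x.round(4),np.degrees(r.x[2]).round(2),f(r.x).round(1))
for u in((260,157),(217,205),(216,239),(250,231)):
    p=p2w(b,u,.03)[0][:2]
    for n,cs in(('both',[a,b]),('scene',[a]),('top',[b])):
        q=fitcube(cs,p); print(u,n,q.x[:2].round(4),np.degrees(q.x[2]).round(1)%180,round(q.fun,1))
E
python3 run1.py
```

```text
carriage (1, 1) [ 0.5657 -0.1451  0.1337] 7.66 [-0.5 -1.  -0.9 -0.6  0.8 -1.2 -0.6 -0.3 -1.9 -0.3  0.4 -0.7 -0.4 -1.4]
carriage (1, 0) [ 0.5635 -0.146   0.1334] 7.64 [-0.2 -0.3 -0.6  0.2  1.1 -0.4 -0.3  0.5 -3.  -0.7 -0.7 -1.  -1.3 -1.6]
carriage (0, 1) [ 0.5681 -0.145   0.1382] 7.92 [-0.6 -1.6 -0.8 -1.2  0.8 -2.3 -0.8 -1.3 -1.   0.7  1.1 -0.5  0.1 -1. ]
(260, 157) both [0.6838 0.1572] 18.4 86.4
(260, 157) scene [0.6848 0.1572] 21.3 41.7
(260, 157) top [0.6119 0.1622] 93.4 5.9
(217, 205) both [0.5419 0.275 ] 31.0 74.2
(217, 205) scene [0.5441 0.2738] 32.8 45.4
(217, 205) top [0.541  0.2745] 30.1 24.0
(216, 239) both [0.4464 0.278 ] 39.8 91.5
(216, 239) scene [0.4486 0.2764] 42.2 63.4
(216, 239) top [0.4457 0.2773] 38.8 23.0
(250, 231) both [0.4678 0.1797] 31.9 82.6
(250, 231) scene [0.4695 0.1792] 29.1 57.7
(250, 231) top [0.4669 0.1789] 29.0 18.7fit.py:35: RuntimeWarning: invalid value encountered in divide
  e+=np.minimum(np.abs(A[near]@w-I[near]),60).sum()/ near.sum()
```

```bash
cat > run2.py <<'E'
from h import *
a=cap('scene');b=cap('top')
def q(c,L,k,ox,oy,z,p):
    W=p2w(c,[((u+.5)/k-.5+ox,(v+.5)/k-.5+oy) for u,v in L],z)[:,:2]-p[:2]
    c_,s=np.cos(p[2]),np.sin(p[2]); return (1e3*W@np.array([[c_,-s],[s,c_]])).round(1).tolist()
pt=(.5635,-.146,.135);ps=(.5681,-.145,.135)
T=lambda n,L,z:print('top',n,q(b,L,6,295,160,z,pt))
Sx=lambda n,L,z:print('scene',n,q(a,L,4.4,90,215,z,ps))
T('guide ends',[(213,400),(320,390),(425,368),(535,357),(638,345),(745,330)],.024)
T('knob',[(135,222)],.045)
T('wallcorner',[(186,108),(292,95),(402,85),(512,70),(618,55),(717,42)],.044)
T('catch tips',[(213,205),(320,195),(430,180),(535,168),(640,155)],.02)
T('catch hinges',[(200,262),(305,252),(413,238),(521,226),(627,211)],.02)
Sx('catch hinges',[(560,140),(478,200),(393,262),(308,333),(212,403)],.024)
Sx('guide ends',[(460,90),(383,150),(303,210),(214,275),(122,345),(22,422)],.024)
Sx('lip front ends',[(590,145),(530,190),(447,265),(365,325),(272,403),(175,480)],.044)
Sx('endwall outer top',[(678,180),(265,545)],.044)
Sx('wing ends top',[(605,28),(672,65)],.065)
E
python3 run2.py
```

```text
top guide ends [[-69.1, 106.6], [-71.0, 55.4], [-67.1, 4.1], [-68.8, -49.0], [-69.5, -99.1], [-69.1, -151.7]]
top knob [[18.2, 134.1]]
top wallcorner [[68.5, 103.0], [68.3, 52.5], [66.4, 0.2], [66.9, -52.8], [67.7, -104.1], [67.9, -152.3]]
top catch tips [[23.3, 93.4], [21.5, 41.7], [22.0, -12.0], [21.2, -63.3], [21.0, -115.0]]
top catch hinges [[-3.0, 103.3], [-4.7, 52.7], [-4.7, 0.2], [-5.6, -52.4], [-5.0, -104.6]]
scene catch hinges [[-6.5, 105.1], [-9.3, 52.1], [-12.1, 0.5], [-10.9, -51.9], [-13.8, -103.3]]
scene guide ends [[-68.6, 104.3], [-67.7, 51.3], [-67.9, 0.7], [-69.0, -51.6], [-68.8, -103.4], [-68.2, -156.4]]
scene lip front ends [[22.7, 93.7], [20.9, 55.1], [23.8, -1.2], [20.9, -47.2], [21.6, -100.1], [20.7, -150.1]]
scene endwall outer top [[69.2, 98.8], [71.7, -151.5]]
scene wing ends top [[-8.6, 142.9], [33.4, 140.2]]
```

```bash
cat > plan.py <<'E'
from h import *
from scipy.spatial.transform import Rotation as R
CAR=(.5657,-.1451,np.radians(7.7))
def car(x,y): 
    c,s=np.cos(CAR[2]),np.sin(CAR[2]); return CAR[0]+c*x-s*y,CAR[1]+s*x+c*y
def st():
    s=bot.read_state(); q=s['eef_rot']; return s,R.from_quat([q[1],q[2],q[3],q[0]])
def go(*tg):
    "targets (x,y,z,jawyaw deg) all relative to the present pose"
    s,r=st(); M=r.as_matrix(); th=np.degrees(np.arctan2(M[1,1],M[0,1]))
    print('t',round(s['clock'],1),'tcp',s['ee_pos'].round(4),'jaw',th.round(1),'xaxis',M[:,0].round(3),'q1,q6',s['joints'][[0,5]].round(2),'F',s['wrist_force'].round(1),'w',round(s['grip_width'],4))
    for x,y,z,t in tg:
        t=np.radians(th+((t-th+90)%180-90))
        D=np.array([[0,np.cos(t),np.sin(t)],[0,np.sin(t),-np.cos(t)],[-1,0,0]])
        v=R.from_matrix(D@M.T).as_rotvec()/(np.pi/2)
        print(' ',((np.array([x,y,z])-s['ee_pos'])/.25).round(3),v.round(3))
E
python3 - <<'E'
from plan import *
go((.4678,.1797,.2,30),(.4678,.1797,.04,30))
for y in(78,26,-26,-78,-130): print(y,np.round(car(-.032,y/1e3),4),np.round(car(.044,y/1e3),4))
E
```

```text
t 0.3 tcp [ 0.2178 -0.6122  0.2051] jaw -70.4 xaxis [-0.     0.001 -1.   ] q1,q6 [-1.4  -0.17] F [0.3 0.8 0.6] w 0.0942
  [ 1.     3.168 -0.02 ] [-0.     0.    -0.884]
  [ 1.     3.168 -0.66 ] [-0.     0.    -0.884]
78 [ 0.5235 -0.0721] [ 0.5989 -0.0619]
26 [ 0.5305 -0.1236] [ 0.6058 -0.1134]
-26 [ 0.5375 -0.1752] [ 0.6128 -0.165 ]
-78 [ 0.5444 -0.2267] [ 0.6198 -0.2165]
-130 [ 0.5514 -0.2782] [ 0.6267 -0.268 ]
```

servo_tool --series '[[[0.5, 1, 0, 0, 0, 0.35, 45], [0.8, 1, 0, 0, 0, 0.35, 45], [0.8, 1, 0, 0, 0, 0.35, 45], [0.8, 1, 0, 0, 0, 0.35, 45], [0.8, 1, 0, 0, 0, 0.35, 45], [0.8, 1, 0, 0, 0, 0.35, 45], [0.8, 1, 0, 0, 0, 0.35, 45], [0.8, 1, 0, 0, 0, 0.35, 45]]]' --newtons 18

```text
clock: 0.97
ee_pos: [0.4194, -0.3595, 0.2052]
eef_rot: [0.305, 0.638, 0.306, -0.638]
wrist_force: [0.1, -0.8, 0.2]
grip_width: 0.0444
```

servo_tool --series '[[[0.1, 1, 0, 0, 0, 0.4, 45], [0.2, 1, 0, 0, 0, 0.4, 45], [0.2, 1, 0, 0, 0, 0.4, 45], [0.2, 1, 0, 0, 0, 0.4, 45], [0.2, 1, 0, 0, 0, 0.4, 45], [0.2, 1, 0, 0, 0, 0.4, 45], [0.2, 1, 0, 0, 0, 0.4, 45], [0.2, 1, 0, 0, 0, 0.4, 45]]]'

```text
clock: 1.63
ee_pos: [0.4697, -0.1075, 0.2053]
eef_rot: [0.488, 0.511, 0.489, -0.511]
wrist_force: [-0.2, 0.0, 0.2]
grip_width: 0.0424
```

servo_tool --series '[[[0, 1, 0, 0, 0, 0.36, 45], [0, 1, 0, 0, 0, 0.36, 45], [0, 1, 0, 0, 0, 0.36, 45], [0, 1, 0, 0, 0, 0.36, 45], [0, 1, 0, 0, 0, 0.36, 45], [0, 1, 0, 0, 0, 0.36, 45], [0, 1, 0, 0, 0, 0.36, 45], [0, 1, 0, 0, 0, 0.36, 45]]]'

```text
clock: 2.3
ee_pos: [0.47, 0.1428, 0.2053]
eef_rot: [0.612, 0.354, 0.612, -0.354]
wrist_force: [0.1, -0.6, -0.3]
grip_width: 0.0422
```

Run:
```python
from plan import *
from fit import *
go((.4678,.1797,.12,30),(.4678,.1797,.04,30))
a=cap('scene')
for p in((.4678,.1797,.54),(.5419,.275,.54),(.4464,.278,.68),(.6838,.1572,.34)):
    q=fitcube([a],p); print(q.x[:2].round(4),np.degrees(q.x[2]).round(1),round(q.fun,1))
```

```text
t 2.3 tcp [0.47   0.1428 0.2053] jaw 29.9 xaxis [-0. -0. -1.] q1,q6 [ 0.06 -0.46] F [ 0.1 -0.6 -0.3] w 0.0422
  [-0.009  0.147 -0.341] [ 0.    -0.     0.001]
  [-0.009  0.147 -0.661] [ 0.    -0.     0.001]
[0.4713 0.1773] 35.2 61.7
[0.5441 0.2739] 32.7 45.5
[0.4486 0.2762] 42.4 63.3
[0.6849 0.1571] 21.0 43.1
```

servo_tool --series '[[[-0.009, 0.147, -0.1, 0, 0, 0, 45], [-0.009, 0.147, -0.25, 0, 0, 0, 45], [-0.009, 0.147, -0.4, 0, 0, 0, 45], [-0.009, 0.147, -0.5, 0, 0, 0, 45], [-0.009, 0.147, -0.58, 0, 0, 0, 45], [-0.009, 0.147, -0.66, 0, 0, 0, 45], [-0.009, 0.147, -0.66, 0, 0, 0, 0], [-0.009, 0.147, -0.66, 0, 0, 0, 0], [-0.009, 0.147, -0.66, 0, 0, 0, 0], [-0.009, 0.147, -0.66, 0, 0, 0, 0], [-0.009, 0.147, -0.66, 0, 0, 0, 0], [-0.009, 0.147, -0.66, 0, 0, 0, 0]]]' --newtons 18

```text
clock: 3.35
ee_pos: [0.4688, 0.1784, 0.0414]
eef_rot: [0.612, 0.355, 0.611, -0.354]
wrist_force: [1.0, 0.1, 3.9]
grip_width: 0.0098
```

servo_tool --series '[[[0, 0, 0.1, 0, 0, 0, 0], [0, 0, 0.25, 0, 0, 0, 0], [0, 0, 0.4, 0, 0, 0, 0], [0, 0, 0.5, 0, 0, 0, 0], [0, 0, 0.5, 0, 0, 0, 0], [0, 0, 0.5, 0, 0, 0, 0]]]'

```text
clock: 3.85
ee_pos: [0.4697, 0.1786, 0.1681]
eef_rot: [0.614, 0.356, 0.61, -0.353]
wrist_force: [-0.3, 0.1, -1.8]
grip_width: 0.01
```

Run:
```python
from plan import *
go((*car(-.032,-.078),.165,7.7))
s=cap('scene')['pixels'];t=cap('top')['pixels']
f=lambda im,r:cv2.resize(im[r[1]:r[1]+100,r[0]:r[0]+130],None,fx=3,fy=3,interpolation=cv2.INTER_CUBIC)
cv2.imwrite('pics/g1.png',cv2.convertScaleAbs(np.hstack([f(s,(230,90)),f(t,(190,170))]),alpha=1.3))
```

```text
t 3.9 tcp [0.4697 0.1786 0.1681] jaw 29.8 xaxis [ 0.006  0.    -1.   ] q1,q6 [ 0.14 -0.38] F [-0.3  0.1 -1.8] w 0.01
  [ 0.299 -1.621 -0.012] [ 0.001  0.004 -0.246]
```

View pics/g1.png

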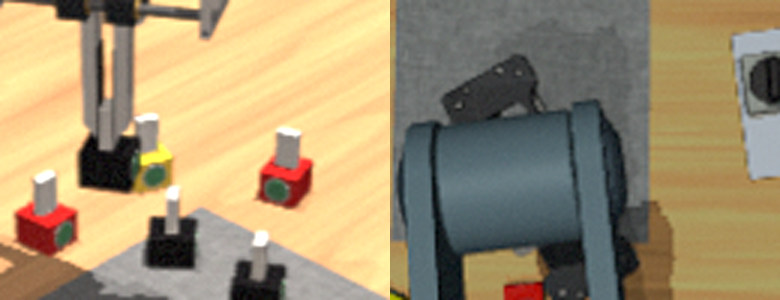

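servo_tool --series '[[[0, -1, 0, 0, 0, -0.246, 0], [0, -1, 0, 0, 0, -0.246, 0], [0, -1, 0, 0, 0, -0.246, 0], [0, -1, 0, 0, 0, -0.246, 0], [0, -1, 0, 0, 0, -0.246, 0], [0, -1, 0, 0, 0, -0.246, 0], [0, -1, 0, 0, 0, -0.246, 0]]]'

```text
clock: 4.53
ee_pos: [0.4664, -0.0772, 0.163]
eef_rot: [0.53, 0.466, 0.531, -0.469]
wrist_force: [-0.6, -0.2, -0.9]
grip_width: 0.0099
```

servo_tool --series '[[[0.15, -0.3, 0, 0, 0, 0, 0], [0.3, -0.62, 0, 0, 0, 0, 0], [0.3, -0.62, 0, 0, 0, 0, 0], [0.3, -0.62, 0, 0, 0, 0, 0], [0.3, -0.62, 0, 0, 0, 0, 0], [0.3, -0.62, 0, 0, 0, 0, 0], [0.3, -0.62, 0, 0, 0, 0, 0]]]'

```text
clock: 5.12
ee_pos: [0.5403, -0.2311, 0.1608]
eef_rot: [0.528, 0.466, 0.533, -0.469]
wrist_force: [-0.4, 0.0, -1.1]
grip_width: 0.0099
```

Run:
```python
from plan import *
go((*car(-.032,-.078),.165,7.7),(*car(-.032,-.078),.055,7.7),(*car(-.034,-.078),.050,7.7))
c=cap('scene')
s=c['pixels'];cv2.imwrite('pics/m1.png',cv2.resize(s[190:340,90:270],None,fx=4,fy=4,interpolation=cv2.INTER_CUBIC))
```

```text
t 5.1 tcp [ 0.5403 -0.2311  0.1608] jaw 7.2 xaxis [-0.008  0.001 -1.   ] q1,q6 [-0.6  -0.72] F [-0.4  0.  -1.1] w 0.0099
  [0.016 0.017 0.017] [-0.001 -0.005  0.005]
  [ 0.016  0.017 -0.423] [-0.001 -0.005  0.005]
  [ 0.009  0.016 -0.443] [-0.001 -0.005  0.005]
```

View pics/m1.png

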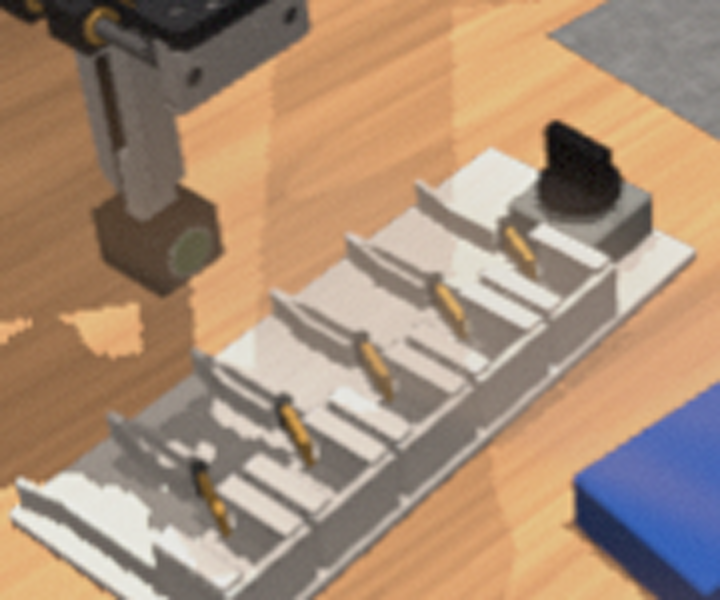

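```bash
cat > fh.py <<'E'
from plan import *
from fit import *
import sys
# fit held cube in scene view; compare with TCP
s,_=st(); zb=s['ee_pos'][2]-.0412
import fit
c=cap('scene')
def fh(c,p0,zb):
    n=60;o=np.round(w2p(c,[p0[0],p0[1],zb+.015])[0]-n/2).astype(int)
    im=c['pixels'][o[1]:o[1]+n,o[0]:o[0]+n].astype(np.float32)
    def cost(p):
        m=np.zeros((n*6,n*6),np.uint8);q=(w2p(c,box(p,.04,.036,zb,.03+zb))-o+.5)*6-.5
        cv2.fillConvexPoly(m,np.round(cv2.convexHull(q.astype(np.float32))*16).astype(np.int32),1,shift=4)
        B=cv2.resize(m.astype(np.float32),(n,n),interpolation=cv2.INTER_AREA)
        near=cv2.dilate((B>0).astype(np.uint8),np.ones((7,7))).ravel()>0
        A=np.c_[1-B.ravel(),B.ravel()][near];I=im.reshape(-1,3)[near]
        w=np.linalg.lstsq(A,I,rcond=None)[0]; return np.minimum(np.abs(A@w-I),60).mean()
    x0=np.array(p0); S0=[x0]+[x0+d for d in([.006,0,0],[0,.006,0],[0,0,.15])]
    return minimize(cost,x0,method='Nelder-Mead',options=dict(initial_simplex=S0,xatol=1e-4,fatol=1e-3,maxfev=200))
M=_.as_matrix(); th=np.arctan2(M[1,1],M[0,1])
r=fh(c,[*s['ee_pos'][:2],th],zb)
print('held fit',r.x[:2].round(4),np.degrees(r.x[2]).round(1),round(r.fun,1),'minus tcp mm',((r.x[:2]-s['ee_pos'][:2])*1e3).round(1))
E
python3 fh.py
```

```text
held fit [ 0.5367 -0.2315] 8.7 16.8 minus tcp mm [-3.6 -1.1]
```

servo_tool --series '[[[0.02, 0.018, -0.1, 0, -0.005, 0.005, 0], [0.02, 0.018, -0.2, 0, -0.005, 0.005, 0], [0.02, 0.018, -0.3, 0, -0.005, 0.005, 0], [0.02, 0.018, -0.38, 0, -0.005, 0.005, 0], [0.02, 0.018, -0.42, 0, -0.005, 0.005, 0], [0.02, 0.018, -0.44, 0, -0.005, 0.005, 0], [0.02, 0.018, -0.44, 0, -0.005, 0.005, 0]]]'

```text
clock: 5.8
ee_pos: [0.5456, -0.227, 0.054]
eef_rot: [0.535, 0.463, 0.532, -0.465]
wrist_force: [-3.9, -5.3, 6.1]
grip_width: 0.01
```

```bash
python3 fh.py
python3 - <<'E'
from plan import *
go((*car(.030,-.078),.051,7.7),(*car(.044,-.078),.051,7.7))
E
```

```text
held fit [ 0.541  -0.2246] -4.7 27.0 minus tcp mm [-4.7  2.4]
t 5.8 tcp [ 0.5458 -0.2269  0.054 ] jaw 7.9 xaxis [ 0.002 -0.005 -1.   ] q1,q6 [-0.58 -0.72] F [-3.1 -5.8  5.3] w 0.0098
  [ 0.24   0.034 -0.012] [ 0.003  0.002 -0.002]
  [ 0.296  0.041 -0.012] [ 0.003  0.002 -0.002]
```

Run:
```python
from plan import *
c=cap('scene');s=c['pixels'];cv2.imwrite('pics/m2.png',cv2.resize(s[215:345,90:230],None,fx=4.5,fy=4.5,interpolation=cv2.INTER_CUBIC))
```

```text
(no output)
```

View pics/m2.png

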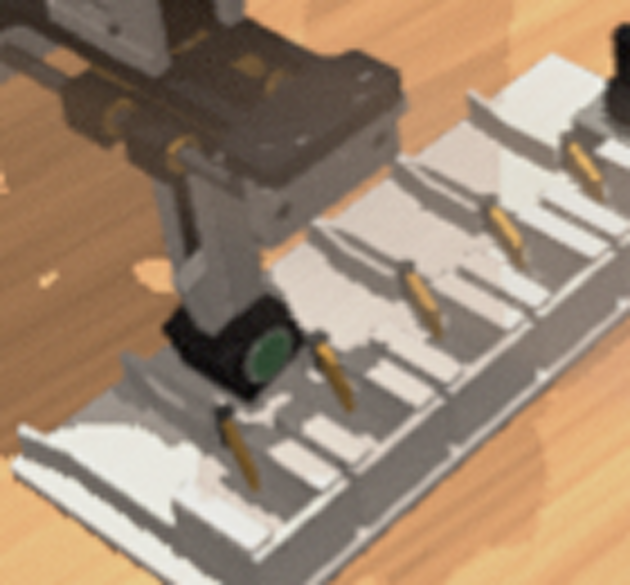

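servo_tool --series '[[[0, 0, 0.06, 0, 0, 0, 0], [0, 0, 0.08, 0, 0, 0, 0], [-0.012, -0.018, 0.08, 0.003, 0.002, -0.002, 0], [-0.012, -0.018, 0.08, 0.003, 0.002, -0.002, 0], [-0.012, -0.018, 0.08, 0.003, 0.002, -0.002, 0], [-0.012, -0.018, 0.08, 0.003, 0.002, -0.002, 0]]]'

```text
clock: 6.4
ee_pos: [0.5422, -0.2307, 0.0731]
eef_rot: [0.532, 0.465, 0.533, -0.465]
wrist_force: [0.4, 0.5, -1.3]
grip_width: 0.0098
```

```bash
python3 fh.py
python3 - <<'E'
from plan import *
go((*car(-.032,-.078),.048,7.7))
c=cap('scene');s=c['pixels'];cv2.imwrite('pics/m3.png',cv2.resize(s[225:325,90:210],None,fx=6,fy=6,interpolation=cv2.INTER_CUBIC))
E
```

```text
held fit [ 0.5388 -0.2299] 13.8 26.8 minus tcp mm [-3.4  0.8]
t 6.5 tcp [ 0.5423 -0.2308  0.0732] jaw 7.7 xaxis [-0.002  0.001 -1.   ] q1,q6 [-0.59 -0.73] F [ 0.3  0.1 -1.3] w 0.0101
  [ 0.008  0.016 -0.101] [-0.001 -0.001 -0.   ]
```

View pics/m3.png

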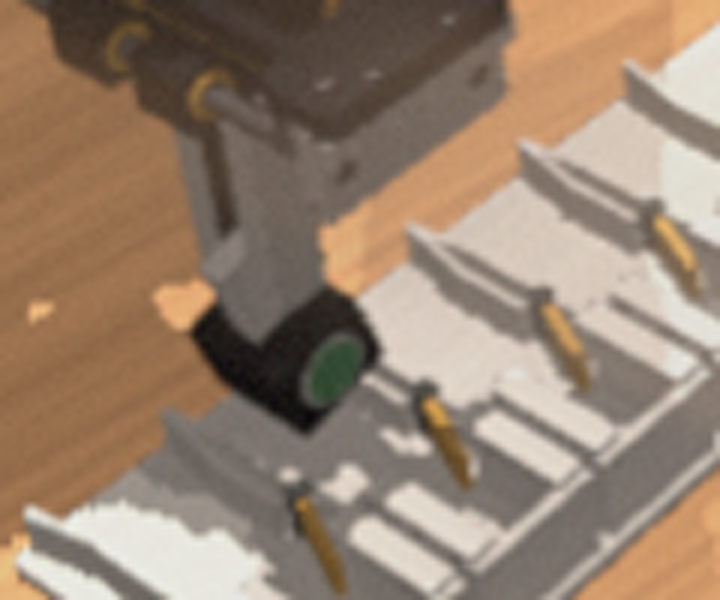

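servo_tool --series '[[[-0.1, -0.01, 0.06, 0, 0, 0, 0], [-0.25, -0.03, 0.06, 0, 0, 0, 0], [-0.42, -0.05, 0.03, 0, 0, 0, 0], [-0.42, -0.05, -0.04, 0, 0, 0, 0], [-0.42, -0.05, -0.09, 0, 0, 0, 0], [-0.42, -0.05, -0.12, 0, 0, 0, 0], [-0.42, -0.05, -0.14, 0, 0, 0, 0], [-0.42, -0.05, -0.14, 0, 0, 0, 0]]]'

```text
clock: 7.17
ee_pos: [0.4377, -0.2435, 0.0382]
eef_rot: [0.532, 0.465, 0.533, -0.465]
wrist_force: [0.2, 0.7, -0.2]
grip_width: 0.0098
```

Run:
```python
from plan import *
go((.437,-.241,.041,7.7))
```

```text
t 7.2 tcp [ 0.4377 -0.2435  0.0382] jaw 7.8 xaxis [-0.002  0.001 -1.   ] q1,q6 [-0.73 -0.87] F [ 0.2  0.7 -0.2] w 0.0098
  [-0.003  0.01   0.011] [-0.001 -0.001 -0.001]
```

servo_tool --series '[[[0, 0, -0.006, 0, 0, 0, 0], [0, 0, -0.006, 0, 0, 0, 45], [0, 0, -0.006, 0, 0, 0, 45], [0, 0, -0.006, 0, 0, 0, 45], [0, 0, 0.05, 0, 0, 0, 45], [0, 0, 0.2, 0, 0, 0, 45], [-0.05, 0, 0.4, 0, 0, 0, 45], [-0.3, 0, 0.4, 0, 0, 0, 45], [-0.3, 0, 0.4, 0, 0, 0, 45], [-0.3, 0, 0.4, 0, 0, 0, 45]]]'

```text
clock: 8.0
ee_pos: [0.3609, -0.2437, 0.1392]
eef_rot: [0.532, 0.465, 0.532, -0.466]
wrist_force: [-0.0, 0.4, -0.1]
grip_width: 0.0423
```

Run:
```python
from plan import *
from fit import *
a=cap('scene');b=cap('top')
for cs in([a,b],[a]):
    q=fitcube(cs,(.437,-.243,.134)); print(q.x[:2].round(4),np.degrees(q.x[2]).round(1),round(q.fun,1))
f=lambda c,w,h:(lambda u:cv2.resize(c['pixels'][int(u[1])-h:int(u[1])+h,int(u[0])-w:int(u[0])+w],(390,300),interpolation=cv2.INTER_CUBIC))(w2p(c,[.47,-.2,.03])[0])
cv2.imwrite('pics/r1.png',cv2.convertScaleAbs(np.hstack([f(a,78,60),f(b,78,60)]),alpha=1.2))
go((*q.x[:2],.041,7.7))
```

```text
[ 0.4372 -0.2364] 5.1 91.5
[ 0.438  -0.2363] 6.0 53.6
t 8.1 tcp [ 0.3627 -0.2438  0.1385] jaw 7.7 xaxis [-0.001  0.    -1.   ] q1,q6 [-0.85 -0.99] F [-0.8 -0.5  0.7] w 0.0418
  [ 0.301  0.03  -0.39 ] [-0. -0.  0.]
```

View pics/r1.png

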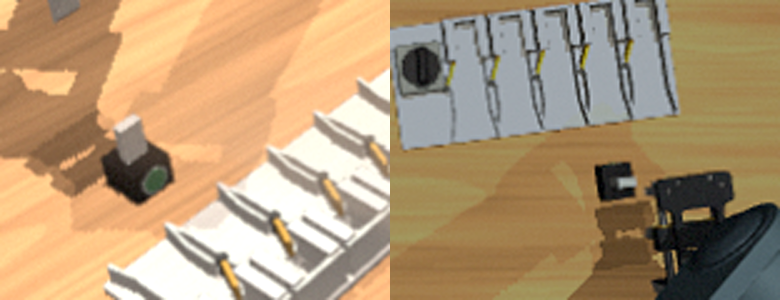

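servo_tool --series '[[[0.15, 0.03, 0, 0, 0, -1, 45], [0.302, 0.03, 0, 0, 0, -1, 45], [0.302, 0.03, 0, 0, 0, -1, 45], [0.302, 0.03, 0, 0, 0, -1, 45], [0.302, 0.03, 0, 0, 0, -1, 45], [0.302, 0.03, 0, 0, 0, -1, 45], [0.302, 0.03, 0, 0, 0, -1, 45], [0.302, 0.03, 0, 0, 0, -1, 45], [0.302, 0.03, 0, 0, 0, -1, 45], [0.302, 0.03, 0, 0, 0, -1, 45], [0.302, 0.03, 0, 0, 0, -1, 45], [0.302, 0.03, 0, 0, 0, -1, 45]]]'

```text
clock: 9.1
ee_pos: [0.4391, -0.2359, 0.1378]
eef_rot: [-0.074, -0.703, -0.076, 0.703]
wrist_force: [0.4, 0.6, -0.1]
grip_width: 0.0426
```

Run:
```python
from plan import *
go((.4375,-.2364,.041,-83.5))
```

```text
t 9.1 tcp [ 0.4391 -0.2359  0.1378] jaw -77.8 xaxis [-0.001  0.002 -1.   ] q1,q6 [-0.72  0.64] F [ 0.4  0.6 -0.1] w 0.0426
  [-0.006 -0.002 -0.387] [-0.001 -0.    -0.063]
```

servo_tool --series '[[[-0.006, -0.002, -0.15, 0, 0, -0.063, 45], [-0.006, -0.002, -0.28, 0, 0, -0.063, 45], [-0.006, -0.002, -0.36, 0, 0, -0.063, 45], [-0.006, -0.002, -0.388, 0, 0, -0.063, 45], [-0.006, -0.002, -0.388, 0, 0, -0.063, 0], [-0.006, -0.002, -0.388, 0, 0, -0.063, 0], [-0.006, -0.002, -0.388, 0, 0, -0.063, 0], [-0.006, -0.002, -0.388, 0, 0, -0.063, 0], [-0.006, -0.002, -0.388, 0, 0, -0.063, 0]]]' --newtons 10

```text
clock: 9.85
ee_pos: [0.4387, -0.2372, 0.0423]
eef_rot: [0.04, 0.707, 0.04, -0.705]
wrist_force: [-0.3, -0.1, 1.8]
grip_width: 0.0199
```

servo_tool --series '[[[0, 0, 0, 0, 0, 0, 45], [0, 0, 0, 0, 0, 0, 45], [0, 0, 0, 0, 0, 0, 45], [0, 0, 0.15, 0, 0, 0, 45], [0, 0, 0.2, 0, 0, 0, 45], [0, 0, 0.2, 0, 0, 1, 45], [0, 0, 0.2, 0, 0, 1, 45], [0, 0, 0.2, 0, 0, 1, 45], [0, 0, 0.2, 0, 0, 1, 45], [0, 0, 0.2, 0, 0, 1, 45], [0, 0, 0.2, 0, 0, 1, 45], [0, 0, 0.2, 0, 0, 1, 45]]]'

```text
clock: 10.85
ee_pos: [0.4386, -0.2372, 0.0923]
eef_rot: [0.337, 0.622, 0.338, -0.621]
wrist_force: [-0.4, -0.2, -0.3]
grip_width: 0.0423
```

Run:
```python
from plan import *
go((.4375,-.2364,.041,6.5))
```

```text
t 10.8 tcp [ 0.4386 -0.2372  0.0923] jaw -33.0 xaxis [ 0.001  0.001 -1.   ] q1,q6 [-0.72 -0.15] F [-0.4 -0.2 -0.3] w 0.0423
  [-0.004  0.003 -0.205] [-0.001  0.     0.439]
```

servo_tool --series '[[[0, 0, 0, 0, 0, 0.44, 45], [0, 0, 0, 0, 0, 0.44, 45], [0, 0, 0, 0, 0, 0.44, 45], [0, 0, 0, 0, 0, 0.44, 45], [0, 0, 0, 0, 0, 0.44, 45], [0, 0, -0.1, 0, 0, 0.44, 45], [0, 0, -0.18, 0, 0, 0.44, 45], [0, 0, -0.205, 0, 0, 0.44, 45], [0, 0, -0.205, 0, 0, 0.44, 45], [0, 0, -0.205, 0, 0, 0.44, 0], [0, 0, -0.205, 0, 0, 0.44, 0], [0, 0, -0.205, 0, 0, 0.44, 0]]]' --newtons 18

```text
clock: 11.85
ee_pos: [0.4394, -0.2379, 0.0424]
eef_rot: [0.528, 0.471, 0.527, -0.47]
wrist_force: [-1.0, -0.6, -0.5]
grip_width: 0.0256
```

servo_tool --series '[[[0, 0, 0, 0, 0, 0, 0], [0, 0, 0, 0, 0, 0, 0], [0, 0, 0, 0, 0, 0, 0]]]'

```text
clock: 12.1
ee_pos: [0.4397, -0.2381, 0.0429]
eef_rot: [0.529, 0.471, 0.527, -0.47]
wrist_force: [0.0, 0.9, -1.3]
grip_width: 0.0099
```

Run:
```python
from plan import *
go((*car(-.05,-.078),.085,7.7),(*car(-.05,-.078),.052,7.7))
```

```text
t 12.1 tcp [ 0.4397 -0.2381  0.0429] jaw 6.6 xaxis [ 0.003 -0.    -1.   ] q1,q6 [-0.72 -0.84] F [ 0.   0.9 -1.3] w 0.0099
  [0.348 0.036 0.168] [0.    0.002 0.012]
  [0.348 0.036 0.036] [0.    0.002 0.012]
```

servo_tool --series '[[[0, 0, 0.1, 0, 0, 0, 0], [0, 0, 0.17, 0, 0, 0.012, 0], [0.15, 0.015, 0.17, 0, 0, 0.012, 0], [0.3, 0.03, 0.17, 0, 0, 0.012, 0], [0.348, 0.036, 0.17, 0, 0, 0.012, 0], [0.348, 0.036, 0.17, 0, 0, 0.012, 0], [0.348, 0.036, 0.12, 0, 0, 0.012, 0], [0.348, 0.036, 0.07, 0, 0, 0.012, 0], [0.348, 0.036, 0.045, 0, 0, 0.012, 0], [0.348, 0.036, 0.04, 0, 0, 0.012, 0], [0.348, 0.036, 0.035, 0, 0, 0.012, 0], [0.348, 0.036, 0.032, 0, 0, 0.012, 0]]]'

```text
clock: 13.1
ee_pos: [0.5257, -0.229, 0.0506]
eef_rot: [0.532, 0.466, 0.532, -0.465]
wrist_force: [-2.1, 0.3, 3.9]
grip_width: 0.0098
```

Run:
```python
from plan import *
go(*[(*car(x,-.078),.0505,7.7) for x in (-.03,0,.03,.044)])
s,_=st();d=s['ee_pos'][:2]-CAR[:2];c,n=np.cos(CAR[2]),np.sin(CAR[2]);print('car xy',(1e3*np.array([c*d[0]+n*d[1],-n*d[0]+c*d[1]])).round(1))
```

```text
t 13.1 tcp [ 0.5257 -0.229   0.0506] jaw 7.6 xaxis [ 0.001  0.001 -1.   ] q1,q6 [-0.61 -0.74] F [-2.1  0.3  3.9] w 0.0098
  [ 0.083  0.01  -0.001] [-0.001  0.001  0.001]
  [ 0.202  0.027 -0.001] [-0.001  0.001  0.001]
  [ 0.321  0.043 -0.001] [-0.001  0.001  0.001]
  [ 0.376  0.05  -0.001] [-0.001  0.001  0.001]
car xy [-50.8 -77.8]
```

servo_tool --series '[[[0.04, 0.005, 0.003, 0, 0, 0, 0], [0.083, 0.01, 0.003, 0, 0, 0, 0], [0.12, 0.016, 0.003, 0, 0, 0, 0], [0.16, 0.021, 0.003, 0, 0, 0, 0], [0.2, 0.027, 0.003, 0, 0, 0, 0], [0.2, 0.027, 0.003, 0, 0, 0, 0]]]'

```text
clock: 13.6
ee_pos: [0.5781, -0.2224, 0.0516]
eef_rot: [0.533, 0.466, 0.531, -0.465]
wrist_force: [0.8, -1.3, -1.3]
grip_width: 0.0097
```

```bash
cat >> plan.py <<'E'
def cx():
    s,_=st();d=s['ee_pos'][:2]-CAR[:2];c,n=np.cos(CAR[2]),np.sin(CAR[2]);f=s['wrist_force']
    print('car xy',(1e3*np.array([c*d[0]+n*d[1],-n*d[0]+c*d[1]])).round(1),'F car',np.round([c*f[0]+n*f[1],-n*f[0]+c*f[1],f[2]],1))
E
python3 - <<'E'
from plan import *
cx();go(*[(*car(x,-.078),.0505,7.7) for x in (.03,.044)])
E
```

```text
car xy [  1.9 -78.3] F car [ 0.6 -1.4 -1.3]
t 13.6 tcp [ 0.5781 -0.2224  0.0516] jaw 7.7 xaxis [ 0.003 -0.    -1.   ] q1,q6 [-0.55 -0.69] F [ 0.8 -1.3 -1.3] w 0.0097
  [ 0.111  0.016 -0.005] [0.    0.002 0.   ]
  [ 0.167  0.024 -0.005] [0.    0.002 0.   ]
```

servo_tool --series '[[[0.035, 0.005, -0.002, 0, 0, 0, 0], [0.07, 0.01, -0.002, 0, 0, 0, 0], [0.105, 0.015, -0.002, 0, 0, 0, 0], [0.14, 0.02, -0.002, 0, 0, 0, 0], [0.16, 0.023, -0.002, 0, 0, 0, 0], [0.16, 0.023, -0.002, 0, 0, 0, 0]]]'

```text
clock: 14.1
ee_pos: [0.6189, -0.2166, 0.0511]
eef_rot: [0.533, 0.466, 0.531, -0.465]
wrist_force: [0.6, -2.2, -0.8]
grip_width: 0.01
```

Run:
```python
from plan import *
cx()
```

```text
car xy [ 43.1 -77.9] F car [ 0.3 -2.2 -0.8]
```

servo_tool --series '[[[0.008, 0.001, 0, 0, 0, 0, 0], [0.014, 0.002, 0, 0, 0, 0, 0], [0.014, 0.002, 0, 0, 0, 0, 0], [0.014, 0.002, 0, 0, 0, 0, 0]]]'

```text
clock: 14.43
ee_pos: [0.6192, -0.2165, 0.051]
eef_rot: [0.531, 0.464, 0.534, -0.466]
wrist_force: [-11.9, -2.6, 7.1]
grip_width: 0.01
```

Run:
```python
from plan import *
cx()
c=cap('scene');s=c['pixels'];cv2.imwrite('pics/h1.png',cv2.resize(s[225:325,90:210],None,fx=6,fy=6,interpolation=cv2.INTER_CUBIC))
```

```text
car xy [ 43.5 -77.9] F car [-12.1  -1.    7.1]
```

View pics/h1.png

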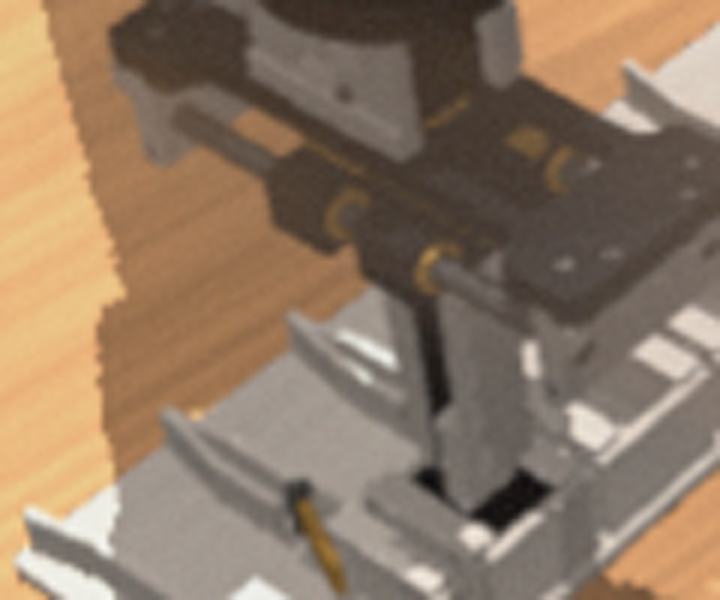

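servo_tool --series '[[[-0.004, 0, 0, 0, 0, 0, 0], [-0.004, 0, 0, 0, 0, 0, 0], [-0.004, 0, 0, 0, 0, 0, 45], [-0.004, 0, 0, 0, 0, 0, 45], [-0.004, 0, 0, 0, 0, 0, 45], [-0.004, 0, 0, 0, 0, 0, 45], [-0.004, 0, 0.15, 0, 0, 0, 45], [-0.004, 0, 0.3, 0, 0, 0, 45], [-0.004, 0, 0.4, 0, 0, 0, 45], [-0.004, 0, 0.4, 0, 0, 0, 45]]]'

```text
clock: 15.32
ee_pos: [0.622, -0.2182, 0.1588]
eef_rot: [0.536, 0.465, 0.53, -0.465]
wrist_force: [0.7, -0.7, 1.2]
grip_width: 0.0426
```

Run:
```python
from plan import *
from fit import *
go((.5419,.275,.15,31))
a=cap('scene');b=cap('top')
for n,p in(('bay',(*car(.0425,-.078),.134)),('A',(.5419,.275,.54)),('B',(.4464,.278,.68)),('C',(.6838,.1572,.34))):
  for cs in([a,b],[a]):
    q=fitcube(cs,p,.008 if n=='bay' else 0); print(n,q.x[:2].round(4),np.degrees(q.x[2]).round(1),round(q.fun,1))
```

```text
t 15.3 tcp [ 0.622  -0.2182  0.1588] jaw 7.7 xaxis [ 0.006 -0.006 -1.   ] q1,q6 [-0.51 -0.64] F [ 0.7 -0.7  1.2] w 0.0426
  [-0.321  1.973 -0.035] [0.003 0.005 0.258]
bay [ 0.6589 -0.2955] 92.5 39.0
bay [ 0.6425 -0.2281] 57.0 49.2
A [0.5418 0.275 ] 31.2 78.9
A [0.544  0.2739] 33.3 48.6
B [0.4463 0.278 ] 39.9 97.0
B [0.4486 0.2763] 42.2 67.1
C [0.6838 0.1571] 18.1 92.5
C [0.6848 0.1572] 21.0 44.9fit.py:35: RuntimeWarning: invalid value encountered in divide
  e+=np.minimum(np.abs(A[near]@w-I[near]),60).sum()/ near.sum()
```

servo_tool --series '[[[-0.16, 0.98, 0, 0.003, 0.005, 0.13, 45], [-0.16, 0.98, 0, 0.003, 0.005, 0.13, 45], [-0.16, 0.98, 0, 0.003, 0.005, 0.13, 45], [-0.16, 0.98, 0, 0.003, 0.005, 0.13, 45], [-0.16, 0.98, 0, 0.003, 0.005, 0.13, 45], [-0.16, 0.98, 0, 0.003, 0.005, 0.13, 45], [-0.16, 0.98, 0, 0.003, 0.005, 0.13, 45]]]'

```text
clock: 16.0
ee_pos: [0.5759, 0.0345, 0.1496]
eef_rot: [0.573, 0.405, 0.584, -0.408]
wrist_force: [0.3, 0.4, -0.3]
grip_width: 0.0421
```

servo_tool --series '[[[-0.16, 0.99, 0, 0, 0, 0.13, 45], [-0.16, 0.99, 0, 0, 0, 0.13, 45], [-0.16, 0.99, 0, 0, 0, 0.13, 45], [-0.16, 0.99, 0, 0, 0, 0.13, 45], [-0.16, 0.99, 0, 0, 0, 0.13, 45], [-0.16, 0.99, 0, 0, 0, 0.13, 45], [-0.16, 0.99, 0, 0, 0, 0.13, 45], [-0.16, 0.99, 0, 0, 0, 0.13, 45]]]'

```text
clock: 16.67
ee_pos: [0.5343, 0.2834, 0.1474]
eef_rot: [0.611, 0.341, 0.624, -0.348]
wrist_force: [-0.4, 0.8, -0.0]
grip_width: 0.0423
```

Run:
```python
from plan import *
from fit import *
go((.5419,.2745,.041,31))
a=cap('scene');b=cap('top')
q=fitcube([a],(.5419,.275,.54)); print(q.x[:2].round(4),np.degrees(q.x[2]).round(1),round(q.fun,1))
for cs in ([b],[a,b]):
  q=fitcube(cs,(*car(.0425,-.078),.134),.008); print('bay',q.x[:2].round(4),np.degrees(q.x[2]).round(1),round(q.fun,1))
print(np.round(car(.0425,-.078),4))
```

```text
t 16.7 tcp [0.5343 0.2834 0.1474] jaw 31.7 xaxis [-0.02  0.   -1.  ] q1,q6 [ 0.3  -0.26] F [-0.4  0.8 -0. ] w 0.0423
  [ 0.031 -0.036 -0.426] [-0.    -0.012 -0.008]
[0.6072 0.1437] 159.8 9.6
bay [ 0.6975 -0.3086] -23.8 1.9
bay [ 0.7091 -0.2123] -108.0 17.3
[ 0.6183 -0.2167]fit.py:35: RuntimeWarning: invalid value encountered in divide
  e+=np.minimum(np.abs(A[near]@w-I[near]),60).sum()/ near.sum()
```

servo_tool --series '[[[0.031, -0.036, -0.05, 0, -0.012, -0.008, 45], [0.031, -0.036, -0.15, 0, -0.012, -0.008, 45], [0.031, -0.036, -0.27, 0, -0.012, -0.008, 45], [0.031, -0.036, -0.36, 0, -0.012, -0.008, 45], [0.031, -0.036, -0.41, 0, -0.012, -0.008, 45], [0.031, -0.036, -0.43, 0, -0.012, -0.008, 45], [0.031, -0.036, -0.43, 0, -0.012, -0.008, 0], [0.031, -0.036, -0.43, 0, -0.012, -0.008, 0], [0.031, -0.036, -0.43, 0, -0.012, -0.008, 0], [0.031, -0.036, -0.43, 0, -0.012, -0.008, 0], [0.031, -0.036, -0.43, 0, -0.012, -0.008, 0], [0.031, -0.036, -0.43, 0, -0.012, -0.008, 0]]]'

```text
clock: 17.77
ee_pos: [0.5437, 0.2722, 0.0414]
eef_rot: [0.615, 0.35, 0.614, -0.349]
wrist_force: [-0.1, -0.7, -0.5]
grip_width: 0.0055
```

servo_tool --series '[[[0, 0, 0.05, 0, 0, 0, 0], [0, 0, 0.2, 0, 0, 0, 0], [0, 0, 0.35, 0, 0, 0, 0], [0, 0, 0.45, 0, 0, 0, 0], [0, 0, 0.45, 0, 0, 0, 0], [0, 0, 0.45, 0, 0, 0, 0]]]'

```text
clock: 18.27
ee_pos: [0.5451, 0.2727, 0.157]
eef_rot: [0.616, 0.351, 0.613, -0.347]
wrist_force: [0.0, 0.4, 0.3]
grip_width: 0.0001
```

Run:
```python
from plan import *
go((*car(-.05,-.026),.15,7.7))
```

```text
t 18.3 tcp [0.5451 0.2727 0.157 ] jaw 30.8 xaxis [ 0.007  0.002 -1.   ] q1,q6 [ 0.28 -0.26] F [0.  0.4 0.3] w 0.0001
  [-0.102 -1.801 -0.028] [-0.001  0.004 -0.257]
```

The fingers shut on nothing, so that cube was probably knocked aside. I'll back off and look.

servo_tool --series '[[[-0.1, -1, 0.1, 0, 0.004, 0, 45], [-0.1, -1, 0.1, 0, 0.004, 0, 45], [-0.1, -1, 0.1, 0, 0.004, 0, 45], [-0.1, -1, 0.1, 0, 0.004, 0, 45], [-0.1, -1, 0.1, 0, 0.004, 0, 45], [-0.1, -1, 0.1, 0, 0.004, 0, 45], [-0.1, -1, 0.1, 0, 0.004, 0, 45]]]'

```text
clock: 18.85
ee_pos: [0.519, 0.0174, 0.1814]
eef_rot: [0.613, 0.351, 0.614, -0.351]
wrist_force: [-0.1, 0.0, 1.0]
grip_width: 0.0414
```

Run:
```python
from h import *
a=cap('scene');b=cap('top')
f=lambda c,x,y,w,h:cv2.resize(c['pixels'][y:y+h,x:x+w],(480,384),interpolation=cv2.INTER_CUBIC)
cv2.imwrite('pics/k1.png',cv2.convertScaleAbs(np.hstack([f(a,225,110,160,144)[:, :400],f(b,150,140,140,126)[:,:400]]),alpha=1.4))
```

```text
(no output)
```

View pics/k1.png

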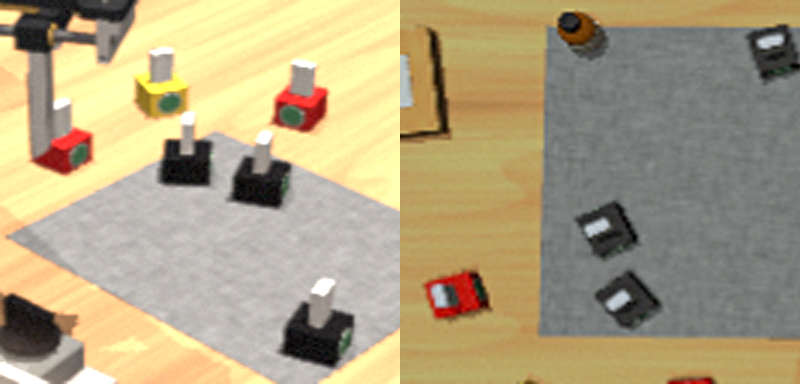

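The cube moved to about (210,214) in the top view. Refitting there.

Run:
```python
from plan import *
from fit import *
a=cap('scene');b=cap('top')
p0=p2w(b,(210,214),.03)[0][:2];print(p0)
for cs in([a,b],[a],[b]):
    q=fitcube(cs,(*p0,.5)); print(q.x[:2].round(4),np.degrees(q.x[2]).round(1),round(q.fun,1))
    if len(cs)==2: P=q.x
go((*P[:2],.15,np.degrees(P[2])),(*P[:2],.04,np.degrees(P[2])))
q=fitcube([a,b],(.4463,.278,.68)); print('B',q.x[:2].round(4),np.degrees(q.x[2]).round(1))
```

```text
[0.51298208 0.29273514]
[0.5121 0.2955] 26.6 90.5
[0.5143 0.2946] 29.2 58.6
[0.5113 0.2952] 27.0 25.7
t 19.1 tcp [0.5193 0.0235 0.1808] jaw 30.8 xaxis [-0.002  0.003 -1.   ] q1,q6 [-0.17 -0.71] F [-0.1 -0.5 -0.2] w 0.0423
  [-0.029  1.088 -0.123] [-0.002 -0.001 -0.047]
  [-0.029  1.088 -0.563] [-0.002 -0.001 -0.047]
B [0.4464 0.278 ] 39.9
```

servo_tool --series '[[[-0.029, 1, -0.12, 0, 0, -0.045, 45], [-0.029, 1, -0.12, 0, 0, -0.045, 45], [-0.029, 1, -0.12, 0, 0, -0.045, 45], [-0.029, 1, -0.12, 0, 0, -0.045, 45], [-0.029, 1, -0.12, 0, 0, -0.045, 45], [-0.029, 1, -0.12, 0, 0, -0.045, 45], [-0.029, 1, -0.12, 0, 0, -0.045, 45], [-0.029, 1, -0.12, 0, 0, -0.045, 45]]]'

```text
clock: 19.72
ee_pos: [0.51, 0.2768, 0.1493]
eef_rot: [0.602, 0.369, 0.605, -0.369]
wrist_force: [0.2, 0.3, 0.1]
grip_width: 0.0424
```

Run:
```python
from plan import *
go((.5121,.295,.04,27))
```

```text
t 19.7 tcp [0.51   0.2768 0.1493] jaw 27.2 xaxis [-0.004  0.002 -1.   ] q1,q6 [ 0.3  -0.17] F [0.2 0.3 0.1] w 0.0424
  [ 0.009  0.073 -0.437] [-0.001 -0.003 -0.002]
```

servo_tool --series '[[[0.009, 0.073, -0.05, 0, -0.003, 0, 45], [0.009, 0.073, -0.15, 0, -0.003, 0, 45], [0.009, 0.073, -0.27, 0, -0.003, 0, 45], [0.009, 0.073, -0.36, 0, -0.003, 0, 45], [0.009, 0.073, -0.41, 0, -0.003, 0, 45], [0.009, 0.073, -0.437, 0, -0.003, 0, 45], [0.009, 0.073, -0.437, 0, -0.003, 0, 0], [0.009, 0.073, -0.437, 0, -0.003, 0, 0], [0.009, 0.073, -0.437, 0, -0.003, 0, 0], [0.009, 0.073, -0.437, 0, -0.003, 0, 0], [0.009, 0.073, -0.437, 0, -0.003, 0, 0], [0.009, 0.073, -0.437, 0, -0.003, 0, 0]]]'

```text
clock: 20.72
ee_pos: [0.5128, 0.2953, 0.0411]
eef_rot: [0.603, 0.37, 0.603, -0.367]
wrist_force: [-0.9, -0.2, 2.4]
grip_width: 0.0097
```

Run:
```python
from plan import *
go((*car(-.05,-.026),.15,7.7))
s,_=st();t=np.radians(26.8);d=np.array([.5121,.2955])-s['ee_pos'][:2];print('cube rel tcp along jaw, along fin mm',1e3*(d@[np.cos(t),np.sin(t)]),1e3*(d@[-np.sin(t),np.cos(t)]))
```

```text
t 20.7 tcp [0.5128 0.2953 0.0411] jaw 27.2 xaxis [ 0.002  0.003 -1.   ] q1,q6 [ 0.33 -0.15] F [-0.9 -0.2  2.4] w 0.0097
  [ 0.027 -1.892  0.436] [-0.002  0.001 -0.216]
cube rel tcp along jaw, along fin mm -0.5373324008373279 0.477696649441827
```

servo_tool --series '[[[0, 0, 0.05, 0, 0, 0, 0], [0, 0, 0.2, 0, 0, 0, 0], [0, 0, 0.35, 0, 0, 0, 0], [0, 0, 0.45, 0, 0, 0, 0], [0, 0, 0.45, 0, 0, 0, 0], [0, -0.9, 0.45, 0, 0, -0.21, 0], [0, -0.9, 0.45, 0, 0, -0.21, 0], [0, -0.9, 0.45, 0, 0, -0.21, 0], [0, -0.9, 0.45, 0, 0, -0.21, 0], [0, -0.9, 0.45, 0, 0, -0.21, 0], [0, -0.9, 0.45, 0, 0, -0.21, 0], [0, -0.9, 0.45, 0, 0, -0.21, 0]]]'

```text
clock: 21.72
ee_pos: [0.5122, 0.0672, 0.1529]
eef_rot: [0.534, 0.465, 0.534, -0.463]
wrist_force: [0.2, -0.0, -1.6]
grip_width: 0.0097
```

Run:
```python
from plan import *
go((*car(-.05,-.026),.15,7.7))
```

```text
t 21.7 tcp [0.5122 0.0672 0.1529] jaw 8.0 xaxis [ 0.001  0.001 -1.   ] q1,q6 [-0.09 -0.23] F [ 0.2 -0.  -1.6] w 0.0097
  [ 0.03  -0.979 -0.011] [-0.001  0.001 -0.003]
```

servo_tool --series '[[[0.03, -0.978, 0, 0, 0, -0.003, 0], [0.03, -0.978, 0, 0, 0, -0.003, 0], [0.03, -0.978, 0, 0, 0, -0.003, 0], [0.03, -0.978, 0, 0, 0, -0.003, 0], [0.03, -0.978, 0, 0, 0, -0.003, 0], [0.03, -0.978, 0, 0, 0, -0.003, 0], [0.03, -0.978, 0, 0, 0, -0.003, 0], [0.03, -0.978, 0, 0, 0, -0.003, 0], [0.03, -0.978, 0, 0, 0, -0.003, 0]]]'

```text
clock: 22.47
ee_pos: [0.5195, -0.1759, 0.1521]
eef_rot: [0.532, 0.466, 0.533, -0.464]
wrist_force: [-0.2, -0.4, -1.6]
grip_width: 0.0097
```

Run:
```python
from plan import *
cx();go((*car(-.05,-.0265),.0495,7.7))
```

```text
car xy [-49.9 -24.4] F car [-0.2 -0.3 -1.6]
t 22.5 tcp [ 0.5195 -0.1759  0.1521] jaw 7.7 xaxis [ 0.     0.003 -1.   ] q1,q6 [-0.53 -0.67] F [-0.2 -0.4 -1.6] w 0.0097
  [ 0.001 -0.008 -0.41 ] [-0.002  0.    -0.001]
```

servo_tool --series '[[[0.001, -0.008, -0.1, 0, 0, 0, 0], [0.001, -0.008, -0.2, 0, 0, 0, 0], [0.001, -0.008, -0.3, 0, 0, 0, 0], [0.001, -0.008, -0.37, 0, 0, 0, 0], [0.001, -0.008, -0.4, 0, 0, 0, 0], [0.001, -0.008, -0.41, 0, 0, 0, 0], [0.001, -0.008, -0.41, 0, 0, 0, 0]]]'

```text
clock: 23.05
ee_pos: [0.5203, -0.1782, 0.0514]
eef_rot: [0.534, 0.463, 0.533, -0.464]
wrist_force: [-3.4, -5.4, 8.1]
grip_width: 0.0103
```

Run:
```python
from plan import *
cx();go(*[(*car(x,-.026),.0495,7.7) for x in (0,.038)])
```

```text
car xy [-49.4 -26.7] F car [-4.  -4.9  8.1]
t 23.1 tcp [ 0.5203 -0.1782  0.0514] jaw 8.0 xaxis [-0.    -0.001 -1.   ] q1,q6 [-0.54 -0.67] F [-3.4 -5.4  8.1] w 0.0103
  [ 0.195  0.029 -0.008] [ 0.001 -0.    -0.003]
  [ 0.346  0.05  -0.008] [ 0.001 -0.    -0.003]
```

servo_tool --series '[[[0, 0, 0.03, 0, 0, 0, 0], [0, 0, 0.04, 0, 0, 0, 0], [0, -0.012, 0.04, 0, 0, -0.003, 0], [0, -0.012, 0.04, 0, 0, -0.003, 0], [0, -0.012, 0.01, 0, 0, -0.003, 0], [0, -0.012, -0.008, 0, 0, -0.003, 0], [0, -0.012, -0.01, 0, 0, -0.003, 0], [0, -0.012, -0.01, 0, 0, -0.003, 0]]]'

```text
clock: 23.72
ee_pos: [0.5195, -0.1806, 0.0476]
eef_rot: [0.532, 0.465, 0.533, -0.466]
wrist_force: [0.5, 0.5, -0.6]
grip_width: 0.0094
```

Run:
```python
from plan import *
cx();go(*[(*car(x,-.0285),.0495,7.7) for x in (0,.038)])
```

```text
car xy [-50.6 -29. ] F car [ 0.6  0.5 -0.6]
t 23.7 tcp [ 0.5195 -0.1806  0.0476] jaw 7.7 xaxis [-0.003  0.    -1.   ] q1,q6 [-0.54 -0.67] F [ 0.5  0.5 -0.6] w 0.0094
  [0.2   0.029 0.008] [-0.    -0.002 -0.   ]
  [0.351 0.05  0.008] [-0.    -0.002 -0.   ]
```

servo_tool --series '[[[0, 0, -0.006, 0, 0, 0, 0], [0, 0, -0.01, 0, 0, 0, 0], [0, 0, -0.01, 0, 0, 0, 0]]]'

```text
clock: 23.97
ee_pos: [0.5196, -0.1803, 0.0456]
eef_rot: [0.532, 0.465, 0.533, -0.466]
wrist_force: [-1.4, 3.1, 3.5]
grip_width: 0.0099
```

Run:
```python
from plan import *
cx()
c=cap('scene');s=c['pixels'];cv2.imwrite('pics/h2.png',cv2.resize(s[215:315,110:230],None,fx=6,fy=6,interpolation=cv2.INTER_CUBIC))
```

```text
car xy [-50.4 -28.7] F car [-0.9  3.3  3.5]
```

View pics/h2.png

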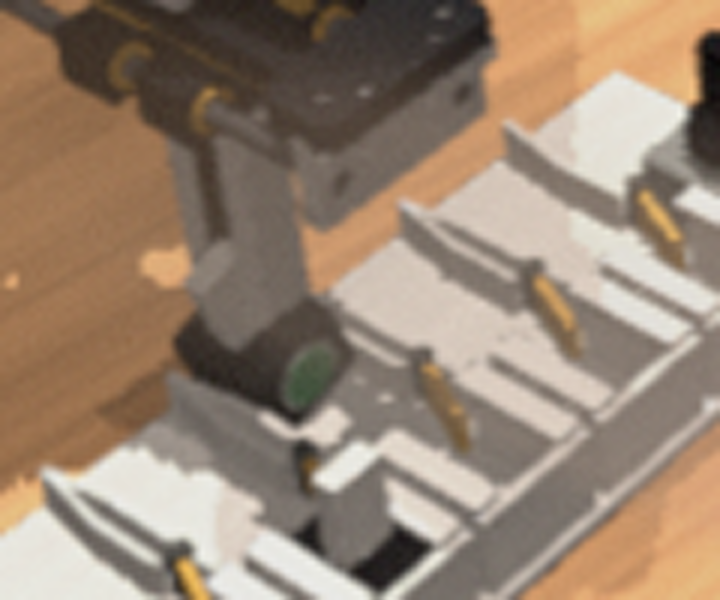

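servo_tool --series '[[[0, 0, 0.004, 0, 0, 0, 30], [0, 0, 0.004, 0, 0, 0, 30], [0, 0, 0.02, 0, 0, 0, 30], [0, 0, 0.02, 0, 0, 0, 30], [0, 0, 0.018, 0, 0, 0, 30], [0, 0, 0.018, 0, 0, 0, 0], [0, 0, 0.018, 0, 0, 0, 0], [0, 0, 0.018, 0, 0, 0, 0], [0, 0, 0.018, 0, 0, 0, 0], [0, 0, 0.018, 0, 0, 0, 0]]]'

```text
clock: 24.85
ee_pos: [0.5196, -0.1805, 0.05]
eef_rot: [0.532, 0.465, 0.533, -0.466]
wrist_force: [0.6, -0.1, -0.9]
grip_width: 0.0101
```

Run:
```python
from plan import *
cx();go(*[(*car(x,-.0285),.0505,7.7) for x in (0,.038)])
```

```text
car xy [-50.4 -28.9] F car [ 0.5 -0.2 -0.9]
t 24.9 tcp [ 0.5196 -0.1805  0.05  ] jaw 7.7 xaxis [-0.003  0.001 -1.   ] q1,q6 [-0.54 -0.67] F [ 0.6 -0.1 -0.9] w 0.0101
  [0.2   0.028 0.002] [-0.    -0.002 -0.   ]
  [0.35  0.049 0.002] [-0.    -0.002 -0.   ]
```

servo_tool --series '[[[0.03, 0.004, 0, 0, 0, 0, 0], [0.06, 0.008, 0, 0, 0, 0, 0], [0.09, 0.012, 0, 0, 0, 0, 0], [0.12, 0.016, 0, 0, 0, 0, 0], [0.12, 0.016, 0, 0, 0, 0, 0]]]'

```text
clock: 25.27
ee_pos: [0.5512, -0.1762, 0.05]
eef_rot: [0.532, 0.465, 0.533, -0.465]
wrist_force: [0.5, 0.2, 0.2]
grip_width: 0.0098
```

Run:
```python
from plan import *
cx()
```

```text
car xy [-18.5 -28.9] F car [0.6 0.2 0.2]
```

No side force, so I continue.

servo_tool --series '[[[0.035, 0.005, 0, 0, 0, 0, 0], [0.07, 0.01, 0, 0, 0, 0, 0], [0.09, 0.013, 0, 0, 0, 0, 0], [0.09, 0.013, 0, 0, 0, 0, 0]]]'

```text
clock: 25.6
ee_pos: [0.5748, -0.173, 0.0497]
eef_rot: [0.533, 0.465, 0.533, -0.465]
wrist_force: [1.5, -1.7, -1.4]
grip_width: 0.0101
```

Run:
```python
from plan import *
cx();go((*car(.04,-.0288),.0505,7.7))
```

```text
car xy [  5.3 -28.9] F car [ 1.3 -1.9 -1.4]
t 25.6 tcp [ 0.5748 -0.173   0.0497] jaw 7.8 xaxis [ 0. -0. -1.] q1,q6 [-0.48 -0.62] F [ 1.5 -1.7 -1.4] w 0.0101
  [0.138 0.019 0.003] [ 0.     0.    -0.001]
```

servo_tool --series '[[[0.035, 0.005, 0, 0, 0, 0, 0], [0.07, 0.01, 0, 0, 0, 0, 0], [0.105, 0.014, 0, 0, 0, 0, 0], [0.135, 0.018, 0, 0, 0, 0, 0], [0.15, 0.02, 0, 0, 0, 0, 0], [0.155, 0.021, 0, 0, 0, 0, 0], [0.16, 0.022, 0, 0, 0, 0, 0], [0.16, 0.022, 0, 0, 0, 0, 0]]]'

```text
clock: 26.27
ee_pos: [0.6126, -0.1677, 0.0497]
eef_rot: [0.531, 0.463, 0.535, -0.466]
wrist_force: [-10.7, -3.4, 7.9]
grip_width: 0.0096
```

Run:
```python
from plan import *
cx();go((*car(.04,-.0288),.0505,7.7))
```

```text
car xy [ 43.5 -28.7] F car [-11.   -2.    7.9]
t 26.3 tcp [ 0.6126 -0.1677  0.0497] jaw 7.8 xaxis [-0.007  0.    -1.   ] q1,q6 [-0.44 -0.58] F [-10.7  -3.4   7.9] w 0.0096
  [-0.014 -0.002  0.003] [-0.    -0.004 -0.001]
```

servo_tool --series '[[[-0.004, 0, 0, 0, 0, 0, 0], [-0.004, 0, 0, 0, 0, 0, 0], [-0.004, 0, 0, 0, 0, 0, 45], [-0.004, 0, 0, 0, 0, 0, 45], [-0.004, 0, 0, 0, 0, 0, 45], [-0.004, 0, 0, 0, 0, 0, 45], [-0.004, 0, 0.15, 0, 0, 0, 45], [-0.004, 0, 0.3, 0, 0, 0, 45], [-0.004, 0, 0.42, 0, 0, 0, 45], [-0.004, 0, 0.42, 0, 0, 0, 45]]]'

```text
clock: 27.1
ee_pos: [0.6158, -0.1693, 0.1629]
eef_rot: [0.535, 0.465, 0.53, -0.465]
wrist_force: [1.3, -0.3, 0.9]
grip_width: 0.0424
```

Run:
```python
from plan import *
from fit import *
go((.4455,.2795,.155,40))
a=cap('scene');b=cap('top')
for n,p in(('B',(.4464,.278,.68)),('C',(.6838,.1572,.34))):
  for cs in([a,b],[a]):
    q=fitcube(cs,p); print(n,q.x[:2].round(4),np.degrees(q.x[2]).round(1),round(q.fun,1))
```

```text
t 27.1 tcp [ 0.6158 -0.1693  0.1629] jaw 7.8 xaxis [ 0.005 -0.005 -1.   ] q1,q6 [-0.44 -0.58] F [ 1.3 -0.3  0.9] w 0.0424
  [-0.681  1.795 -0.032] [0.002 0.004 0.358]
B [0.4464 0.278 ] 39.8 96.4
B [0.4487 0.2763] 42.2 66.9
C [0.6839 0.1571] 17.8 92.5
C [0.6848 0.1572] 21.0 45.0
```

servo_tool --series '[[[-0.34, 0.9, 0, 0.002, 0.004, 0.18, 45], [-0.34, 0.9, 0, 0.002, 0.004, 0.18, 45], [-0.34, 0.9, 0, 0.002, 0.004, 0.18, 45], [-0.34, 0.9, 0, 0.002, 0.004, 0.18, 45], [-0.34, 0.9, 0, 0.002, 0.004, 0.18, 45], [-0.34, 0.9, 0, 0.002, 0.004, 0.18, 45], [-0.34, 0.9, 0, 0.002, 0.004, 0.18, 45]]]'

```text
clock: 27.78
ee_pos: [0.524, 0.0616, 0.154]
eef_rot: [0.589, 0.381, 0.599, -0.386]
wrist_force: [0.1, -0.6, 0.1]
grip_width: 0.0422
```

servo_tool --series '[[[-0.34, 0.895, 0, 0, 0, 0.18, 45], [-0.34, 0.895, 0, 0, 0, 0.18, 45], [-0.34, 0.895, 0, 0, 0, 0.18, 45], [-0.34, 0.895, 0, 0, 0, 0.18, 45], [-0.34, 0.895, 0, 0, 0, 0.18, 45], [-0.34, 0.895, 0, 0, 0, 0.18, 45], [-0.34, 0.895, 0, 0, 0, 0.18, 45], [-0.34, 0.895, 0, 0, 0, 0.18, 45], [-0.34, 0.895, 0, 0, 0, 0.18, 45]]]'

```text
clock: 28.53
ee_pos: [0.4388, 0.2846, 0.1527]
eef_rot: [0.637, 0.292, 0.647, -0.3]
wrist_force: [0.3, 0.4, -0.1]
grip_width: 0.0428
```

Run:
```python
from plan import *
go((.4455,.2795,.04,40))
```

```text
t 28.5 tcp [0.4388 0.2846 0.1527] jaw 40.5 xaxis [-0.017 -0.003 -1.   ] q1,q6 [ 0.36 -0.35] F [ 0.3  0.4 -0.1] w 0.0428
  [ 0.027 -0.021 -0.451] [ 0.002 -0.011 -0.006]
```

servo_tool --series '[[[0.027, -0.021, -0.05, 0.002, -0.011, -0.006, 45], [0.027, -0.021, -0.15, 0.002, -0.011, -0.006, 45], [0.027, -0.021, -0.27, 0.002, -0.011, -0.006, 45], [0.027, -0.021, -0.37, 0.002, -0.011, -0.006, 45], [0.027, -0.021, -0.43, 0.002, -0.011, -0.006, 45], [0.027, -0.021, -0.451, 0.002, -0.011, -0.006, 45], [0.027, -0.021, -0.451, 0.002, -0.011, -0.006, 0], [0.027, -0.021, -0.451, 0.002, -0.011, -0.006, 0], [0.027, -0.021, -0.451, 0.002, -0.011, -0.006, 0], [0.027, -0.021, -0.451, 0.002, -0.011, -0.006, 0], [0.027, -0.021, -0.451, 0.002, -0.011, -0.006, 0], [0.027, -0.021, -0.451, 0.002, -0.011, -0.006, 0]]]'

```text
clock: 29.53
ee_pos: [0.4459, 0.2795, 0.0406]
eef_rot: [0.641, 0.299, 0.64, -0.299]
wrist_force: [-0.5, 0.2, -0.6]
grip_width: 0.01
```

Run:
```python
from plan import *
go((*car(-.05,.026),.15,7.7))
s,_=st();t=np.radians(40);d=np.array([.4464,.278])-s['ee_pos'][:2];print('cube rel tcp along jaw, along fin mm',1e3*(d@[np.cos(t),np.sin(t)]),1e3*(d@[-np.sin(t),np.cos(t)]))
```

```text
t 29.5 tcp [0.4459 0.2795 0.0406] jaw 40.0 xaxis [ 0.001  0.    -1.   ] q1,q6 [ 0.34 -0.35] F [-0.5  0.2 -0.6] w 0.01
  [ 0.267 -1.622  0.437] [ 0.     0.001 -0.359]
cube rel tcp along jaw, along fin mm -0.6300586484457388 -1.483316859604105
```

servo_tool --series '[[[0, 0, 0.05, 0, 0, 0, 0], [0, 0, 0.2, 0, 0, 0, 0], [0, 0, 0.35, 0, 0, 0, 0], [0, 0, 0.45, 0, 0, 0, 0], [0, 0, 0.45, 0, 0, 0, 0], [0.1, -0.8, 0.45, 0, 0, -0.355, 0], [0.1, -0.8, 0.45, 0, 0, -0.355, 0], [0.1, -0.8, 0.45, 0, 0, -0.355, 0], [0.1, -0.8, 0.45, 0, 0, -0.355, 0], [0.1, -0.8, 0.45, 0, 0, -0.355, 0], [0.1, -0.8, 0.45, 0, 0, -0.355, 0], [0.1, -0.8, 0.45, 0, 0, -0.355, 0]]]'

```text
clock: 30.53
ee_pos: [0.4705, 0.0782, 0.1525]
eef_rot: [0.533, 0.465, 0.533, -0.465]
wrist_force: [-0.3, -0.2, -1.4]
grip_width: 0.0098
```

Run:
```python
from plan import *
go((*car(-.05,.026),.15,7.7))
```

```text
t 30.5 tcp [0.4705 0.0782 0.1525] jaw 7.8 xaxis [ 0. -0. -1.] q1,q6 [-0.07 -0.21] F [-0.3 -0.2 -1.4] w 0.0098
  [ 0.169 -0.817 -0.01 ] [ 0.     0.    -0.001]
```

servo_tool --series '[[[0.169, -0.82, 0, 0, 0, 0, 0], [0.169, -0.82, 0, 0, 0, 0, 0], [0.169, -0.82, 0, 0, 0, 0, 0], [0.169, -0.82, 0, 0, 0, 0, 0], [0.169, -0.82, 0, 0, 0, 0, 0], [0.169, -0.82, 0, 0, 0, 0, 0], [0.169, -0.82, 0, 0, 0, 0, 0], [0.169, -0.82, 0, 0, 0, 0, 0]]]'

```text
clock: 31.2
ee_pos: [0.5123, -0.1252, 0.1517]
eef_rot: [0.533, 0.464, 0.534, -0.464]
wrist_force: [-0.8, 0.3, -1.6]
grip_width: 0.0099
```

```bash
python3 - <<'E'
from plan import *
cx();go((*car(-.052,.0252),.049,7.7))
E
python3 fh.py
```

```text
car xy [-50.2  26.9] F car [-0.8  0.4 -1.6]
t 31.2 tcp [ 0.5123 -0.1252  0.1517] jaw 7.9 xaxis [-0.001  0.001 -1.   ] q1,q6 [-0.46 -0.59] F [-0.8  0.3 -1.6] w 0.0099
  [-0.006 -0.008 -0.411] [-0.001 -0.001 -0.002]
held fit [ 0.5135 -0.1268] 9.9 23.1 minus tcp mm [ 1.2 -1.6]
```

servo_tool --series '[[[-0.006, -0.008, -0.1, 0, 0, -0.002, 0], [-0.006, -0.008, -0.2, 0, 0, -0.002, 0], [-0.006, -0.008, -0.3, 0, 0, -0.002, 0], [-0.006, -0.008, -0.37, 0, 0, -0.002, 0], [-0.006, -0.008, -0.4, 0, 0, -0.002, 0], [-0.006, -0.008, -0.408, 0, 0, -0.002, 0], [-0.006, -0.008, -0.408, 0, 0, -0.002, 0]]]'

```text
clock: 31.83
ee_pos: [0.511, -0.1256, 0.0499]
eef_rot: [0.533, 0.464, 0.534, -0.464]
wrist_force: [-0.6, -0.8, -1.1]
grip_width: 0.0097
```

Run:
```python
from plan import *
cx();go(*[(*car(x,.0255),.0495,7.7) for x in (-.02,0,.04)])
```

```text
car xy [-51.6  26.6] F car [-0.7 -0.7 -1.1]
t 31.8 tcp [ 0.511  -0.1256  0.0499] jaw 7.9 xaxis [-0.001  0.001 -1.   ] q1,q6 [-0.46 -0.6 ] F [-0.6 -0.8 -1.1] w 0.0097
  [ 0.126  0.013 -0.002] [-0.001 -0.001 -0.002]
  [ 0.205  0.023 -0.002] [-0.001 -0.001 -0.002]
  [ 0.364  0.045 -0.002] [-0.001 -0.001 -0.002]
```

servo_tool --series '[[[0.02, 0, -0.004, 0, 0, 0, 0], [0.05, 0.004, -0.004, 0, 0, 0, 0], [0.08, 0.007, -0.004, 0, 0, 0, 0], [0.11, 0.01, -0.004, 0, 0, 0, 0], [0.126, 0.013, -0.004, 0, 0, 0, 0], [0.126, 0.013, -0.004, 0, 0, 0, 0]]]'

```text
clock: 32.33
ee_pos: [0.5438, -0.122, 0.0491]
eef_rot: [0.533, 0.465, 0.534, -0.464]
wrist_force: [1.0, 3.1, -1.8]
grip_width: 0.0098
```

Run:
```python
from plan import *
cx();go(*[(*car(x,.0255),.0495,7.7) for x in (0,.04)])
```

```text
car xy [-18.6  25.9] F car [ 1.4  2.9 -1.8]
t 32.3 tcp [ 0.5438 -0.122   0.0491] jaw 7.9 xaxis [ 0.     0.002 -1.   ] q1,q6 [-0.42 -0.56] F [ 1.   3.1 -1.8] w 0.0098
  [0.074 0.009 0.002] [-0.001  0.    -0.002]
  [0.233 0.03  0.002] [-0.001  0.    -0.002]
```

servo_tool --series '[[[0, 0.006, 0, 0, 0, 0, 0], [0.03, 0.01, 0, 0, 0, 0, 0], [0.06, 0.014, 0, 0, 0, 0, 0], [0.09, 0.017, 0, 0, 0, 0, 0], [0.09, 0.017, 0, 0, 0, 0, 0]]]'

```text
clock: 32.75
ee_pos: [0.5683, -0.1184, 0.0497]
eef_rot: [0.534, 0.465, 0.533, -0.464]
wrist_force: [1.5, -1.3, -1.0]
grip_width: 0.0096
```

Run:
```python
from plan import *
cx();go(*[(*car(x,.0268),.0495,7.7) for x in (.04,)])
```

```text
car xy [ 6.2 26.1] F car [ 1.3 -1.5 -1. ]
t 32.8 tcp [ 0.5683 -0.1184  0.0497] jaw 7.9 xaxis [ 0.003  0.    -1.   ] q1,q6 [-0.4  -0.54] F [ 1.5 -1.3 -1. ] w 0.0096
  [ 0.134  0.021 -0.001] [-0.     0.002 -0.002]
```

servo_tool --series '[[[0.035, 0.005, -0.002, 0, 0, 0, 0], [0.07, 0.01, -0.002, 0, 0, 0, 0], [0.105, 0.015, -0.002, 0, 0, 0, 0], [0.135, 0.019, -0.002, 0, 0, 0, 0], [0.15, 0.021, -0.002, 0, 0, 0, 0], [0.155, 0.022, -0.002, 0, 0, 0, 0], [0.159, 0.023, -0.002, 0, 0, 0, 0], [0.159, 0.023, -0.002, 0, 0, 0, 0]]]'

```text
clock: 33.42
ee_pos: [0.6053, -0.1129, 0.0486]
eef_rot: [0.532, 0.463, 0.535, -0.465]
wrist_force: [-9.3, -3.0, 5.1]
grip_width: 0.0097
```

Run:
```python
from plan import *
cx()
```

```text
car xy [43.6 26.6] F car [-9.6 -1.8  5.1]
```

servo_tool --series '[[[-0.004, 0, 0, 0, 0, 0, 0], [-0.004, 0, 0, 0, 0, 0, 0], [-0.004, 0, 0, 0, 0, 0, 45], [-0.004, 0, 0, 0, 0, 0, 45], [-0.004, 0, 0, 0, 0, 0, 45], [-0.004, 0, 0, 0, 0, 0, 45], [-0.004, 0, 0.15, 0, 0, 0, 45], [-0.004, 0, 0.3, 0, 0, 0, 45], [-0.004, 0, 0.42, 0, 0, 0, 45], [-0.004, 0, 0.42, 0, 0, 0, 45]]]'

```text
clock: 34.25
ee_pos: [0.6087, -0.1143, 0.1618]
eef_rot: [0.536, 0.464, 0.531, -0.464]
wrist_force: [1.0, -0.2, 0.6]
grip_width: 0.0421
```

Run:
```python
from plan import *
from fit import *
go((.683,.1585,.155,19.5),(.683,.1585,.04,19.5))
a=cap('scene');b=cap('top')
for cs in([a,b],[a]):
    q=fitcube(cs,(.6838,.1572,.34)); print(q.x[:2].round(4),np.degrees(q.x[2]).round(1),round(q.fun,1))
```

```text
t 34.2 tcp [ 0.6087 -0.1143  0.1618] jaw 8.0 xaxis [ 0.007 -0.004 -1.   ] q1,q6 [-0.37 -0.51] F [ 1.  -0.2  0.6] w 0.0421
  [ 0.297  1.091 -0.027] [0.002 0.005 0.128]
  [ 0.297  1.091 -0.487] [0.002 0.005 0.128]
[0.6838 0.1572] 17.9 91.2
[0.6849 0.1572] 21.3 44.7
```

servo_tool --series '[[[0.297, 1, 0, 0.002, 0.005, 0.128, 45], [0.297, 1, 0, 0.002, 0.005, 0.128, 45], [0.297, 1, 0, 0.002, 0.005, 0.128, 45], [0.297, 1, 0, 0.002, 0.005, 0.128, 45], [0.297, 1, 0, 0.002, 0.005, 0.128, 45], [0.297, 1, 0, 0.002, 0.005, 0.128, 45], [0.297, 1, 0, 0.002, 0.005, 0.128, 45], [0.297, 1, 0, 0.002, 0.005, 0.128, 45], [0.297, 1, 0, 0.002, 0.005, 0.128, 45]]]'

```text
clock: 35.1
ee_pos: [0.6784, 0.1366, 0.1531]
eef_rot: [0.574, 0.405, 0.582, -0.411]
wrist_force: [-0.5, -0.8, -0.1]
grip_width: 0.0426
```

Run:
```python
from plan import *
go((.683,.1585,.04,19))
```

```text
t 35.1 tcp [0.6784 0.1366 0.1531] jaw 19.5 xaxis [-0.014  0.    -1.   ] q1,q6 [ 0.03 -0.31] F [-0.5 -0.8 -0.1] w 0.0426
  [ 0.018  0.088 -0.452] [-0.    -0.009 -0.006]
```

servo_tool --series '[[[0.018, 0.088, -0.05, 0, -0.009, -0.006, 45], [0.018, 0.088, -0.15, 0, -0.009, -0.006, 45], [0.018, 0.088, -0.27, 0, -0.009, -0.006, 45], [0.018, 0.088, -0.37, 0, -0.009, -0.006, 45], [0.018, 0.088, -0.43, 0, -0.009, -0.006, 45], [0.018, 0.088, -0.452, 0, -0.009, -0.006, 45], [0.018, 0.088, -0.452, 0, -0.009, -0.006, 0], [0.018, 0.088, -0.452, 0, -0.009, -0.006, 0], [0.018, 0.088, -0.452, 0, -0.009, -0.006, 0], [0.018, 0.088, -0.452, 0, -0.009, -0.006, 0], [0.018, 0.088, -0.452, 0, -0.009, -0.006, 0], [0.018, 0.088, -0.452, 0, -0.009, -0.006, 0]]]'

```text
clock: 36.1
ee_pos: [0.6837, 0.1587, 0.0415]
eef_rot: [0.576, 0.411, 0.575, -0.41]
wrist_force: [-0.5, 0.2, 1.0]
grip_width: 0.0102
```

Run:
```python
from plan import *
go((*car(-.05,-.13),.15,7.7))
s,_=st();t=np.radians(19);d=np.array([.6838,.1572])-s['ee_pos'][:2];print('cube rel tcp along jaw, along fin mm',1e3*(d@[np.cos(t),np.sin(t)]),1e3*(d@[-np.sin(t),np.cos(t)]))
```

```text
t 36.1 tcp [0.6837 0.1587 0.0415] jaw 19.0 xaxis [ 0.002  0.    -1.   ] q1,q6 [ 0.07 -0.26] F [-0.5  0.2  1. ] w 0.0102
  [-0.601 -1.757  0.434] [-0.     0.002 -0.126]
cube rel tcp along jaw, along fin mm -0.39451629268339733 -1.4274355197580535
```

servo_tool --series '[[[0, 0, 0.05, 0, 0, 0, 0], [0, 0, 0.2, 0, 0, 0, 0], [0, 0, 0.35, 0, 0, 0, 0], [0, 0, 0.45, 0, 0, 0, 0], [0, 0, 0.45, 0, 0, 0, 0], [-0.5, -0.8, 0.45, 0, 0, -0.125, 0], [-0.5, -0.8, 0.45, 0, 0, -0.125, 0], [-0.5, -0.8, 0.45, 0, 0, -0.125, 0], [-0.5, -0.8, 0.45, 0, 0, -0.125, 0], [-0.5, -0.8, 0.45, 0, 0, -0.125, 0], [-0.5, -0.8, 0.45, 0, 0, -0.125, 0], [-0.5, -0.8, 0.45, 0, 0, -0.125, 0]]]'

```text
clock: 37.1
ee_pos: [0.5557, -0.0446, 0.1529]
eef_rot: [0.532, 0.466, 0.532, -0.467]
wrist_force: [-0.7, 0.0, -1.7]
grip_width: 0.0095
```

Run:
```python
from plan import *
go((*car(-.05,-.13),.15,7.7))
```

```text
t 37.1 tcp [ 0.5557 -0.0446  0.1529] jaw 7.5 xaxis [-0.    -0.001 -1.   ] q1,q6 [-0.28 -0.41] F [-0.7  0.  -1.7] w 0.0095
  [-0.089 -0.944 -0.012] [ 0.001 -0.     0.002]
```

servo_tool --series '[[[-0.089, -0.946, 0, 0, 0, 0.002, 0], [-0.089, -0.946, 0, 0, 0, 0.002, 0], [-0.089, -0.946, 0, 0, 0, 0.002, 0], [-0.089, -0.946, 0, 0, 0, 0.002, 0], [-0.089, -0.946, 0, 0, 0, 0.002, 0], [-0.089, -0.946, 0, 0, 0, 0.002, 0], [-0.089, -0.946, 0, 0, 0, 0.002, 0], [-0.089, -0.946, 0, 0, 0, 0.002, 0], [-0.089, -0.946, 0, 0, 0, 0.002, 0]]]'

```text
clock: 37.85
ee_pos: [0.5334, -0.2799, 0.1521]
eef_rot: [0.532, 0.465, 0.533, -0.466]
wrist_force: [0.4, -0.3, -2.1]
grip_width: 0.0098
```

Run:
```python
from plan import *
cx();go((*car(-.052,-.13),.0495,7.7))
```

```text
car xy [ -50.1 -129.3] F car [ 0.3 -0.3 -2.1]
t 37.9 tcp [ 0.5334 -0.2799  0.1521] jaw 7.7 xaxis [-0.001  0.001 -1.   ] q1,q6 [-0.67 -0.81] F [ 0.4 -0.3 -2.1] w 0.0098
  [-0.007 -0.004 -0.41 ] [-0.    -0.001  0.   ]
```

servo_tool --series '[[[-0.007, -0.004, -0.1, 0, 0, 0, 0], [-0.007, -0.004, -0.2, 0, 0, 0, 0], [-0.007, -0.004, -0.3, 0, 0, 0, 0], [-0.007, -0.004, -0.37, 0, 0, 0, 0], [-0.007, -0.004, -0.4, 0, 0, 0, 0], [-0.007, -0.004, -0.408, 0, 0, 0, 0], [-0.007, -0.004, -0.408, 0, 0, 0, 0]]]'

```text
clock: 38.43
ee_pos: [0.532, -0.2796, 0.05]
eef_rot: [0.532, 0.465, 0.534, -0.465]
wrist_force: [-0.5, 0.1, -2.0]
grip_width: 0.0096
```

Run:
```python
from plan import *
cx();go(*[(*car(x,-.13),.0495,7.7) for x in (-.02,0,.04)])
```

```text
car xy [ -51.4 -128.8] F car [-0.5  0.2 -2. ]
t 38.4 tcp [ 0.532  -0.2796  0.05  ] jaw 7.8 xaxis [-0.002  0.001 -1.   ] q1,q6 [-0.67 -0.81] F [-0.5  0.1 -2. ] w 0.0096
  [ 0.125  0.012 -0.002] [-0.001 -0.001 -0.001]
  [ 0.205  0.023 -0.002] [-0.001 -0.001 -0.001]
  [ 0.363  0.044 -0.002] [-0.001 -0.001 -0.001]
```

servo_tool --series '[[[0.02, 0, -0.002, 0, 0, 0, 0], [0.05, 0.003, -0.002, 0, 0, 0, 0], [0.08, 0.006, -0.002, 0, 0, 0, 0], [0.11, 0.01, -0.002, 0, 0, 0, 0], [0.125, 0.012, -0.002, 0, 0, 0, 0], [0.125, 0.012, -0.002, 0, 0, 0, 0]]]'

```text
clock: 38.93
ee_pos: [0.5644, -0.2765, 0.0498]
eef_rot: [0.532, 0.465, 0.533, -0.465]
wrist_force: [0.4, -0.1, -2.1]
grip_width: 0.0098
```

Run:
```python
from plan import *
cx();go(*[(*car(x,-.13),.0495,7.7) for x in (.006,.04)])
```

```text
car xy [ -18.9 -130. ] F car [ 0.4 -0.1 -2.1]
t 38.9 tcp [ 0.5644 -0.2765  0.0498] jaw 7.8 xaxis [-0.001  0.001 -1.   ] q1,q6 [-0.64 -0.77] F [ 0.4 -0.1 -2.1] w 0.0098
  [ 0.099  0.013 -0.001] [-0.001 -0.001 -0.001]
  [ 0.233  0.032 -0.001] [-0.001 -0.001 -0.001]
```

servo_tool --series '[[[0.035, 0.005, -0.002, 0, 0, 0, 0], [0.07, 0.01, -0.002, 0, 0, 0, 0], [0.1, 0.0135, -0.002, 0, 0, 0, 0], [0.1, 0.0135, -0.002, 0, 0, 0, 0]]]'

```text
clock: 39.27
ee_pos: [0.5911, -0.273, 0.0494]
eef_rot: [0.533, 0.465, 0.533, -0.464]
wrist_force: [2.8, 0.7, -2.3]
grip_width: 0.0098
```

Run:
```python
from plan import *
cx();go(*[(*car(x,-.13),.0495,7.7) for x in (.04,)])
```

```text
car xy [   8.1 -130.1] F car [ 2.9  0.3 -2.3]
t 39.3 tcp [ 0.5911 -0.273   0.0494] jaw 7.8 xaxis [ 0.001  0.001 -1.   ] q1,q6 [-0.61 -0.74] F [ 2.8  0.7 -2.3] w 0.0098
  [0.127 0.018 0.   ] [-0.     0.001 -0.002]
```

servo_tool --series '[[[0.035, 0.005, -0.002, 0, 0, 0, 0], [0.07, 0.01, -0.002, 0, 0, 0, 0], [0.1, 0.014, -0.002, 0, 0, 0, 0], [0.127, 0.018, -0.002, 0, 0, 0, 0], [0.14, 0.02, -0.002, 0, 0, 0, 0], [0.147, 0.021, -0.002, 0, 0, 0, 0], [0.153, 0.022, -0.002, 0, 0, 0, 0], [0.153, 0.022, -0.002, 0, 0, 0, 0]]]'

```text
clock: 39.93
ee_pos: [0.6261, -0.268, 0.0491]
eef_rot: [0.531, 0.463, 0.536, -0.466]
wrist_force: [-14.8, -0.8, 9.4]
grip_width: 0.01
```

Run:
```python
from plan import *
cx()
```

```text
car xy [  43.4 -129.9] F car [-14.8   1.2   9.4]
```

servo_tool --series '[[[-0.006, 0, 0, 0, 0, 0, 0], [-0.006, 0, 0, 0, 0, 0, 0], [-0.006, 0, 0, 0, 0, 0, 45], [-0.006, 0, 0, 0, 0, 0, 45], [-0.006, 0, 0, 0, 0, 0, 45], [-0.006, 0, 0, 0, 0, 0, 45], [-0.006, 0, 0.15, 0, 0, 0, 45], [-0.006, 0, 0.3, 0, 0, 0, 45], [-0.2, 0, 0.45, 0, 0, 0, 45], [-0.5, 0, 0.5, 0, 0, 0, 45], [-0.8, 0, 0.5, 0, 0, 0, 45], [-0.9, 0, 0.5, 0, 0, 0, 45]]]'

```text
clock: 40.93
ee_pos: [0.4677, -0.2681, 0.1699]
eef_rot: [0.532, 0.462, 0.535, -0.466]
wrist_force: [-0.4, -1.5, 0.8]
grip_width: 0.0422
```

Run:
```python
from h import *
a=cap('scene');b=cap('top')
A=cv2.resize(a['pixels'][215:345,95:265],(785,600),interpolation=cv2.INTER_CUBIC)
B=cv2.resize(b['pixels'][160:235,295:425],(260,150),interpolation=cv2.INTER_CUBIC)
A[:150,:260]=cv2.convertScaleAbs(B,alpha=1.4)
cv2.imwrite('pics/f1.png',A)
```

```text
(no output)
```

View pics/f1.png

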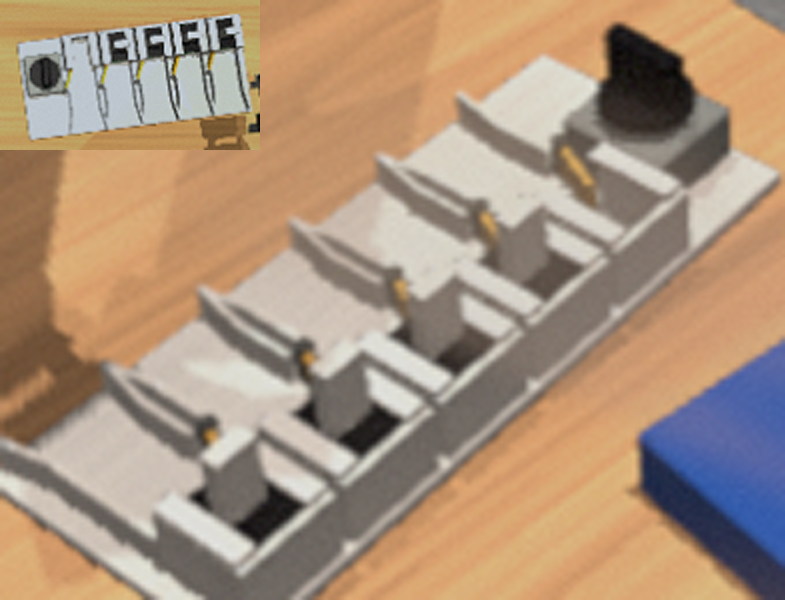

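servo_tool --series '[[[0.2, 0.5, 0, 0, 0, 0.5, 25], [0.2, 0.5, 0, 0, 0, 0.5, 25], [0.2, 0.5, 0, 0, 0, 0.5, 25], [0.2, 0.5, 0, 0, 0, 0.5, 25], [0.2, 0.5, 0, 0, 0, 0.5, 25], [0.2, 0.5, 0, 0, 0, 0.5, 25], [0.2, 0.5, 0, 0, 0, 0.5, 25], [0.2, 0.5, 0, 0, 0, 0.5, 25]]]'

```text
clock: 41.7
ee_pos: [0.5151, -0.1414, 0.168]
eef_rot: [0.668, 0.222, 0.672, -0.228]
wrist_force: [-0.0, -0.2, -0.0]
grip_width: 0.0236
```

servo_tool --series '[[[0.19, 0.53, -0.12, 0, 0, 0.5, 25], [0.19, 0.53, -0.12, 0, 0, 0.5, 25], [0.19, 0.53, -0.12, 0, 0, 0.5, 25], [0.19, 0.53, -0.12, 0, 0, 0.5, 25], [0.19, 0.53, -0.12, 0, 0, 0.5, 25], [0.19, 0.53, -0.12, 0, 0, 0.5, 25], [0.19, 0.53, -0.12, 0, 0, 0.5, 25], [0.19, 0.53, -0.12, 0, 0, 0.5, 25], [0.19, 0.53, -0.12, 0, 0, 0.5, 25]]]'

```text
clock: 42.45
ee_pos: [0.5631, -0.0089, 0.1381]
eef_rot: [0.705, -0.051, 0.706, 0.044]
wrist_force: [-0.1, -0.0, -0.8]
grip_width: 0.0238
```

Run:
```python
from plan import *
go((*car(.018,.134),.0465,97.7));cx()
a=cap('scene');i0=cv2.imread('pics/s0.png')
for im in(i0,a['pixels']):
    h=cv2.cvtColor(im,cv2.COLOR_BGR2HSV)[215:345,90:270]
    m=((h[...,0]>14)&(h[...,0]<28)&(h[...,1]>140)).astype(np.uint8)
    n,l,s,c=cv2.connectedComponentsWithStats(m)
    print([(s[k].tolist(),c[k].round(1).tolist()) for k in range(1,n) if 6<s[k,4]<90])
```

```text
t 42.5 tcp [ 0.5631 -0.0089  0.1381] jaw 97.7 xaxis [-0.001 -0.011 -1.   ] q1,q6 [-0.21 -1.91] F [-0.1 -0.  -0.8] w 0.0238
  [ 0.01  -0.004 -0.366] [ 0.007 -0.001 -0.   ]
car xy [ 15.7 135.4] F car [-0.1  0.  -0.8]
[([71, 77, 6, 12, 30], [73.5, 81.8]), ([49, 93, 8, 15, 33], [52.5, 99.0])]
[]
```

servo_tool --series '[[[0.01, -0.004, -0.1, 0.007, 0, 0, 25], [0.01, -0.004, -0.18, 0.007, 0, 0, 25], [0.01, -0.004, -0.25, 0.007, 0, 0, 25], [0.01, -0.004, -0.29, 0.007, 0, 0, 25], [0.01, -0.004, -0.32, 0.007, 0, 0, 25], [0.01, -0.004, -0.34, 0.007, 0, 0, 25], [0.01, -0.004, -0.35, 0.007, 0, 0, 25], [0.01, -0.004, -0.35, 0.007, 0, 0, 25]]]'

```text
clock: 43.17
ee_pos: [0.5657, -0.01, 0.0508]
eef_rot: [0.705, -0.047, 0.706, 0.048]
wrist_force: [0.6, 0.5, 1.0]
grip_width: 0.023
```

Run:
```python
from plan import *
cx();go((*car(.018,.134),.0465,97.7))
```

```text
car xy [ 18.1 133.9] F car [0.7 0.4 1. ]
t 43.2 tcp [ 0.5657 -0.01    0.0508] jaw 97.7 xaxis [-0.001  0.    -1.   ] q1,q6 [-0.22 -1.92] F [0.6 0.5 1. ] w 0.023
  [-0.     0.    -0.017] [-0.    -0.001 -0.   ]
```

Fz is about 1 N here. I close lightly on the wing, then press down a little at a time.

servo_tool --series '[[[0, 0, -0.008, 0, 0, 0, 25], [0, 0, -0.016, 0, 0, 0, 25], [0, 0, -0.016, 0, 0, 0, 0], [0, 0, -0.016, 0, 0, 0, 0], [0, 0, -0.016, 0, 0, 0, 0], [0, 0, -0.016, 0, 0, 0, 0]]]' --newtons 20

```text
clock: 43.67
ee_pos: [0.5664, -0.0098, 0.0475]
eef_rot: [0.706, -0.047, 0.705, 0.048]
wrist_force: [-0.0, 1.7, 3.2]
grip_width: 0.0112
```

servo_tool --series '[[[0, 0, -0.01, 0, 0, 0, 0], [0, 0, -0.02, 0, 0, 0, 0], [0, 0, -0.02, 0, 0, 0, 0]]]'

```text
clock: 43.92
ee_pos: [0.5665, -0.0098, 0.0422]
eef_rot: [0.706, -0.047, 0.705, 0.048]
wrist_force: [-0.7, 1.1, 5.2]
grip_width: 0.0108
```

servo_tool --series '[[[0, 0, -0.008, 0, 0, 0, 0], [0, 0, -0.014, 0, 0, 0, 0], [0, 0, -0.014, 0, 0, 0, 0]]]'

```text
clock: 44.17
ee_pos: [0.5665, -0.0098, 0.0397]
eef_rot: [0.706, -0.047, 0.705, 0.048]
wrist_force: [-4.4, 1.9, 11.9]
grip_width: 0.0109
```

servo_tool --series '[[[0, 0, -0.008, 0, 0, 0, 0], [0, 0, -0.012, 0, 0, 0, 0], [0, 0, -0.012, 0, 0, 0, 0]]]'

```text
clock: 44.42
ee_pos: [0.5668, -0.0098, 0.0395]
eef_rot: [0.705, -0.047, 0.706, 0.048]
wrist_force: [-9.6, 2.3, 24.1]
grip_width: 0.0107
```

servo_tool --series '[[[0, 0, -0.006, 0, 0, -0.08, 0], [0, 0, -0.006, 0, 0, -0.16, 0], [0, 0, -0.006, 0, 0, -0.24, 0], [0, 0, -0.006, 0, 0, -0.32, 0], [0, 0, -0.006, 0, 0, -0.4, 0], [0, 0, -0.006, 0, 0, -0.4, 0]]]'

```text
clock: 44.92
ee_pos: [0.5666, -0.0106, 0.0396]
eef_rot: [0.685, 0.174, 0.686, -0.174]
wrist_force: [-8.2, -0.4, 16.7]
grip_width: 0.0104
```

Run:
```python
from plan import *
go((*car(.018,.134),.039,20));cx();print(st()[0]['moment'].round(2))
```

```text
t 44.9 tcp [ 0.5666 -0.0106  0.0396] jaw 61.5 xaxis [-0.003 -0.    -1.   ] q1,q6 [-0.22 -1.29] F [-8.2 -0.4 16.7] w 0.0104
  [-0.004  0.003 -0.002] [-0.001 -0.002 -0.461]
car xy [ 18.9 133.2] F car [-8.2  0.7 16.7]
[-0.24  1.3  -0.01]
```

servo_tool --series '[[[-0.003, 0.002, -0.005, 0, 0, -0.08, 0], [-0.003, 0.002, -0.005, 0, 0, -0.16, 0], [-0.003, 0.002, -0.005, 0, 0, -0.24, 0], [-0.003, 0.002, -0.005, 0, 0, -0.32, 0], [-0.003, 0.002, -0.005, 0, 0, -0.4, 0], [-0.003, 0.002, -0.005, 0, 0, -0.46, 0], [-0.003, 0.002, -0.005, 0, 0, -0.46, 0], [-0.003, 0.002, 0, 0, 0, -0.46, 0]]]'

```text
clock: 45.58
ee_pos: [0.5657, -0.0111, 0.0402]
eef_rot: [0.579, 0.404, 0.58, -0.405]
wrist_force: [-1.7, -2.6, 6.4]
grip_width: 0.0108
```

Run:
```python
from plan import *
go((*car(.018,.134),.039,20));cx();print(st()[0]['moment'].round(2))
```

```text
t 45.6 tcp [ 0.5657 -0.0111  0.0402] jaw 20.2 xaxis [-0.003 -0.    -1.   ] q1,q6 [-0.22 -0.57] F [-1.7 -2.6  6.4] w 0.0108
  [-0.001  0.005 -0.005] [ 0.    -0.002 -0.002]
car xy [ 18.  132.7] F car [-2.  -2.3  6.4]
[-0.58  0.32 -0.03]
```

servo_tool --series '[[[0, 0, 0, 0, 0, 0, 25], [0, 0, 0, 0, 0, 0, 25], [0, 0, 0, 0, 0, 0, 25], [0, 0, 0, 0, 0, 0, 25], [0, 0, 0.08, 0, 0, 0, 25], [0, 0, 0.2, 0, 0, 0, 25], [0, 0, 0.35, 0, 0, 0, 25], [0, 0, 0.5, 0, 0, 0, 25], [-0.3, -0.1, 0.6, 0, 0, 0, 25], [-0.6, -0.3, 0.6, 0, 0, 0, 25], [-0.7, -0.6, 0.6, 0, 0, 0, 25], [-0.7, -0.8, 0.6, 0, 0, 0, 25]]]'

```text
clock: 46.58
ee_pos: [0.4425, -0.1114, 0.185]
eef_rot: [0.58, 0.403, 0.581, -0.405]
wrist_force: [0.5, -0.7, 0.3]
grip_width: 0.0236
```

servo_tool --series '[[[0, -0.7, 0, 0, 0, -0.3, 25], [0, -0.7, 0, 0, 0, -0.3, 25], [0, -0.7, 0, 0, 0, -0.3, 25], [0, -0.7, 0, 0, 0, -0.3, 25], [0, -0.7, 0, 0, 0, -0.3, 25], [0, -0.7, 0, 0, 0, -0.3, 25]]]'

```text
clock: 47.08
ee_pos: [0.4418, -0.2883, 0.1838]
eef_rot: [-0.468, -0.528, -0.471, 0.529]
wrist_force: [0.9, 1.2, -0.1]
grip_width: 0.0236
```

Run:
```python
from h import *
a=cap('scene');b=cap('top')
A=cv2.resize(a['pixels'][215:345,95:265],(785,600),interpolation=cv2.INTER_CUBIC)
B=cv2.resize(b['pixels'][160:235,295:425],(312,180),interpolation=cv2.INTER_CUBIC)
A[:180,:312]=cv2.convertScaleAbs(B,alpha=1.4)
cv2.imwrite('pics/f2.png',A)
```

```text
(no output)
```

View pics/f2.png

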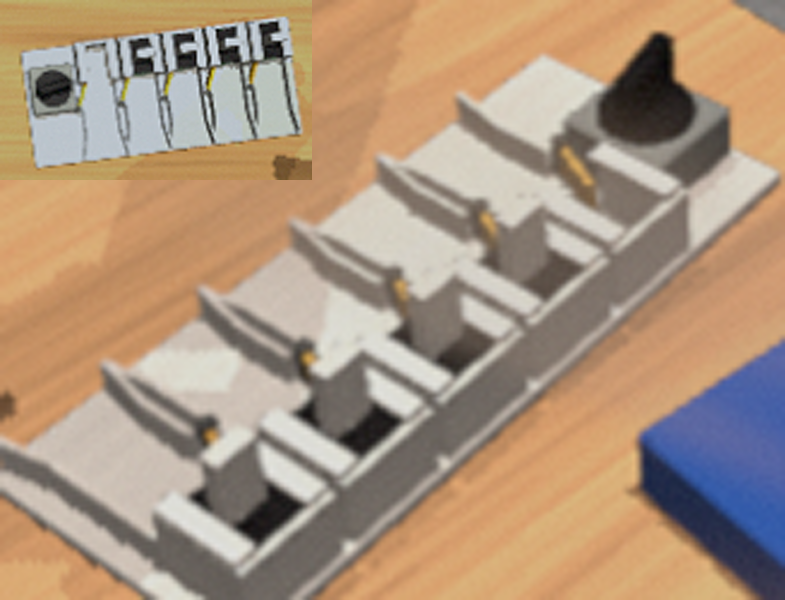

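Run:
```python
from fit import *
from plan import car
a=cap('scene');b=cap('top');a0=dict(a,pixels=cv2.imread('pics/s0.png'));b0=dict(b,pixels=cv2.imread('pics/t0.png'))
def sil(c,yaw,dz):
    kx,ky=car(.018,.134);g=c['pixels'].max(2).astype(float);best=[]
    for zt in np.arange(.050,.080,.001):
        u0=w2p(c,[kx,ky,.06])[0];o=np.round(u0-22).astype(int);n=44;bb=1e9
        for dx in np.arange(-.004,.005,.002):
          for dy in np.arange(-.004,.005,.002):
            m=np.zeros((n*6,n*6),np.uint8)
            ang=np.linspace(0,6.28,40);fl=np.c_[kx+dx+.022*np.cos(ang),ky+dy+.022*np.sin(ang)]
            for P in(box((kx+dx,ky+dy,yaw),.04,.011,zt-.028,zt),np.r_[np.c_[fl,np.full(40,zt-.028)],np.c_[fl,np.full(40,zt-.033)]]):
                q=(w2p(c,P)-o+.5)*6-.5
                cv2.fillConvexPoly(m,np.round(cv2.convexHull(q.astype(np.float32))*16).astype(np.int32),1,shift=4)
            B=cv2.resize(m.astype(np.float32),(n,n),interpolation=cv2.INTER_AREA)
            I=(g[o[1]:o[1]+n,o[0]:o[0]+n]<75).astype(float)
            bb=min(bb,np.abs(B-I)[:30].sum())
        best.append((round(bb,1),round(zt,3)))
    return sorted(best)[:4]
print('before',sil(a0,np.radians(7.7),0));print('after',sil(a,np.radians(-70),0))
for n,im in(('0',b0),('1',b)):
    I=im['pixels'][170:215,320:412].astype(int);m=(I[...,2]-I[...,0]>35)&(I[...,1]-I[...,0]>20)
    k,l,s,c=cv2.connectedComponentsWithStats(m.astype(np.uint8))
    for j in range(1,k):
        if s[j,4]>3:
            y,x=np.nonzero(l==j);w=I[y,x,2]-I[y,x,0];C=np.cov(x,y,aweights=w) if len(x)>2 else None
            print(n,np.average(x,weights=w).round(1),np.average(y,weights=w).round(1),s[j,4],'deg',np.degrees(.5*np.arctan2(2*C[0,1],C[0,0]-C[1,1])).round(0))
```

```text
before [(np.float64(33.0), np.float64(0.067)), (np.float64(33.9), np.float64(0.069)), (np.float64(35.0), np.float64(0.066)), (np.float64(35.7), np.float64(0.07))]
after [(np.float64(20.9), np.float64(0.057)), (np.float64(21.0), np.float64(0.059)), (np.float64(21.2), np.float64(0.058)), (np.float64(21.3), np.float64(0.062))]
0 22.2 2.3 292 deg -4.0
0 79.9 19.8 18 deg -77.0
0 62.5 22.2 17 deg -76.0
0 44.7 24.2 15 deg -75.0
0 26.8 26.4 14 deg -76.0
0 8.8 29.1 13 deg -75.0
1 22.1 2.3 293 deg -4.0
1 80.0 19.9 21 deg -77.0
1 62.5 22.1 18 deg -76.0
1 44.7 24.2 15 deg -75.0
1 26.8 26.4 14 deg -76.0
1 8.8 28.8 15 deg -75.0
```

```bash
python3 -c "
from bench import bot
print(bot.finish_job())"
```

```text
the job is handed in; nothing more can be done
None
```

I loaded all four black cubes present into the carriage, fin up, and locked the wing knob down. The empty bay is the one next to the knob. The job was handed in at about 47 s of the 210 s allowed.

**Cubes:** each one stopped against its end stop at the same depth (43.4–43.6 mm in the carriage frame) with 10–15 N of push. Cube grip was set to 18 N at most. In the top view all the catches have the same position and angle as at the start, so they read as shut.

**Knob:** I pressed it until it bottomed, with about 24 N at the wrist, then turned it about 77° (1.35 rad) clockwise and let go. A fit to the scene image puts it about 9 mm lower than at the start; that fit is coarse, good to a few mm.

**What went wrong on the way:**
- The first cube tipped on a guide while being lowered; I set it on the bench, re-centred it and gripped it again.
- Another cube was knocked aside before I reached it, so one grasp closed on nothing; I found it again. It also touched a guide on the way in, so I let it settle flat in the mouth and gripped it again.

The last picture shows the slide box where it was. I never handled the red and yellow look-alikes, the oil bottle or the tissue box, but I did not check their final positions.

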